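# Hang the pail by its bail

### The arm

A 7-joint arm with a two-finger parallel gripper is mounted at the origin on a cart in front of the work surface, level with it; the furniture and walls round the work are solid. World frame = base frame: x ahead of the robot, y to its left, z up, the work surface at z = 0. Lengths are in mm, angles in rad, forces in N, time in s.
With the tool pointing down it reaches from about 400 to 875 mm from the base axis. Payload 4.4 kg.
Tool frame: the origin (TCP) lies at the very end of the fingers, on their centre line; the grasp point (between the pads) lies 19 mm behind it; y points along the fingers, z is the direction in which the jaws open and shut, and the axes are right-handed (so a half turn about y gives the same grasp; the last joint's range is limited). The gripper opens to 85 mm and grips with 20 to 120 N. Pads are 22 mm wide; open, the fingers measure 114 mm over their backs; the gripper's body (76 mm by 85 mm) begins 54 mm behind the grasp point. The pads swing forward as they close: fully open they stand 13 mm farther back than shut.
Start: joints at [1.155, 0.628, 0.038, 1.517, -0.027, 0.996, -0.02], TCP at [222.79, -610.641, 209.113] pointing down, gripper open.
Joint ranges: [-3.06, 3.06], [-0.37, 2.12], [-1.25, 1.32], [0.18, 2.47], [-1.1, 4.24], [0.23, 1.98], [-2.94, 2.94]. Speed limits (rad/s): [2.57, 2.57, 3.14, 3.14, 3.14, 3.14, 3.14].

### API

Orientations are given as [roll, pitch, yaw] about the fixed x, y, z axes, in that order (R = Rz(yaw) Ry(pitch) Rx(roll)).
In Python, from cell import read_state, get_image, finish_job gives the robot as it stands. The module is installed in compiled form; this text tells all that it offers.
- The arm moves only by the tool servo_tool, never from a script. Its argument "increments" is a list of rows, each an object of numbers: "dx", "dy", "dz": the shift along the world's x, y, z in cm; "ax", "ay", "az": the turn, a rotation vector about the world's x, y, z in rad; "claw": the closure, from -1 (fully open) to 1 (shut). A call has 1 to 8 rows; each row is the pose to reach, as a shift and turn from the pose commanded when the call began; what a row does not reach only later rows make up. A row lasts 1/12 s, in which the tool goes at most 41.7 mm and 7.16 degrees, less where a joint would pass 70% of its speed; a pose out of reach is approached as far as the arm can. A call with a gripper value outside its range is refused whole. The fingers move at their own pace and stop on an object; the grip force is fixed at half the most. Time passes only in rows, so rows that repeat a pose let the fingers close. It gives the time, the measured TCP pose, the force and the opening at its end, in the units of the state.
- read_state(): the state, without advancing time (a new reading comes with each control period).
- get_image(name): name is "scene" or "top" or "wrist"; returns a dict with "color" (480x640x3 uint8, red, green, blue), "fov_y" (degrees; the focal length in pixels is half the picture's height over the tangent of half this angle, whatever the lens; pixels are square), "cx", "cy" (the principal point, pixels), "R" (3x3) and "t" (3): a world point X has camera coordinates R X + t. Camera axes: x right, y down, z forward; pixel columns grow to the right and rows downward; lengths in mm; the calibration is good to about 2 mm. A picture is of the moment at which its call begins. There is no depth.
- finish_job(): hands the job in, once; it reports no verdict.
The state is a dict: "clock": time; "qpos": joint angles; "qd": joint speeds; "tau": joint torques, N m; "eef_pos": TCP position; "tool_rot": TCP orientation; "force": force on the tool from outside, world axes, zero at the start; "torque": the same for the moment, N m; "width": finger opening in mm.
Only numpy, scipy, OpenCV 4.12 (cv2) and the standard library are available. Lean on these libraries where they do the work, as an engineer would, in place of code of your own. Each camera call takes 0.05 s, during which the arm holds its last target.

### The job

With the small steel pail still standing on the bench, raise its folded-down wire bail upright. Then hang the pail by that bail in the two V-shaped seats of the bench hanger, so that it hangs at rest clear of the bench, and let go. Do not tip the pail over, and leave the loose maple block, pine block and jar where they are.

Things in the scene. Friction and masses are not known exactly. Their poses are not given: they have to be found in the camera images.
- pail_center (a point): Small round plain-steel pail, loose, about 0.5 kg, 74 mm high, 100 mm across the rim, 92 mm across the base, wall 3 mm, open, empty. This point is on its axis, 37 mm above its underside. z up along the axis; y runs through the two bail pivots, 60 mm above the underside; the bail is folded towards -x.
- bail_grip (a point): Centre of the wooden roller (12 mm thick, 48 mm long) that turns freely on the middle of the bail's straight top bar, 110 mm from the pivot line. Each side of it 27 mm of bare 5 mm wire; legs 116 mm apart. y runs along the bar. Folded: about 109 mm to the pail's -x side of its axis, 50 to 80 mm above the bench. Upright: above the pail's axis, 170 mm above its underside.
- bail (a joint): Angle of the bail about its pivots (rad): 0 = folded down, 5 degrees below level on the pail's -x side (it is stopped there); 1.658 = upright; 3.316 = folded to the other side. Starts between 0 and 0.25. The pivots are a little stiff (0.026 N m), so the bail stays where it is left. Pushing on the bail towards its pivots can tip the pail: follow the arc or a little outside it.
- hanger: Bench hanger, fixed. Origin on the bench under its post; z up, y across. Wooden foot 140 x 110 x 14 mm (x -115 to +25 mm), post 28 x 40 mm, 239 mm high, and two level steel prongs, 8 mm thick, at y = +38 and -38 mm (68 mm free between them), reaching 104 mm to -x. Near its end each prong dips into a V seat 19 mm deep, open upward, about 30 mm wide at the mouth.
- hanger_seat (a point): Midway between the two V seats, 80 mm to the hanger's -x side of its post, 215 mm above the bench: where the centre of the bail's bar lies when its wire rests in both seats. Axes as the hanger's. The level prongs' tops are 16 mm above this point, the prong ends 18 mm. Bring the bail in from the prong ends: prongs above the pail's rim, under the bar. The hung pail's underside is about 45 mm above the bench.
- maple_center (a point): Bystander: loose maple block 170 x 52 x 30 mm lying between the pail and the hanger, its centre. Leave alone.
- pine_center (a point): Bystander: loose pine block 72 x 52 x 33 mm on the left of the bench, its centre. Leave alone.
- jar_center (a point): Bystander: loose white jar with grey lid, 60 mm across, 73 mm high, on the right of the bench, its centre. Leave alone.
Things that resemble listed ones, but are neither listed nor needed, are in the scene too. Of the things that look like the part that bears pail_center, the larger one is meant.

How it is judged (in metres and radians):
On the way:
1. the bail is raised upright while the pail stands on the bench (value of joint bail between 1.4 and 1.92 rad and height (world z) of pail_center below 0.045 m and angle between pail_center's own z axis and vertical below 0.15 rad), for 0.2 s.
At the end, for the whole second after the job is handed in: The bail's bar lies in both V seats (grip centre within 22 mm of the seat point and at most 8 mm above it, bar within 0.2 rad of the seats' line) and carries the pail, which hangs clear of the bench (centre over 65 mm up), tilted under 0.4 rad, at rest (under 40 mm/s), released (distance between bail_grip and hanger_seat below 0.022 m and z of bail_grip in the frame of hanger_seat below 0.008 m and height (world z) of pail_center above 0.065 m and angle between pail_center's own z axis and vertical below 0.4 rad and angle between the y axis of bail_grip and the y axis of hanger_seat, either way round below 0.2 rad and contact force between bail and hanger above 1.4 N and linear speed of pail below 0.04 m/s); the robot touches nothing.
It fails at once if the pail is tipped over (more than 0.8 rad) (angle between pail_center's own z axis and vertical above 0.8 rad).
It fails at once if the maple block, pine block or jar is moved by more than 30 mm (distance of any of maple_center, pine_center, jar_center from where it was at the start of the episode above 0.03 m).
It also fails if it takes over 69 s, if anything falls off the work surface, if the arm or the gripper's body presses on something with over 40 N, if the wrist force passes 120 N, or if a joint passes its speed limit or range.

## Working session

There is one attempt and no reset: what is moved stays moved. The work goes in short steps, Python scripts to look and compute and a tool call to move; the robot and the scene stay as the last step left them, time stands still between calls to the robot, and variables do not carry over. Pictures are saved under pics/ and viewed, and the job is handed in when it is done.

Besides the shell and the picture viewer there is one more tool, called after "Call:" as name(argument=value, ...) on one line, values as JSON. servo_tool: Moves the arm, as the interface text tells. Its arguments: {"type":"object","properties":{"increments":{"type":"array","items":{"type":"object","properties":{"dx":{"type":"number"},"dy":{"type":"number"},"dz":{"type":"number"},"ax":{"type":"number"},"ay":{"type":"number"},"az":{"type":"number"},"claw":{"type":"number"}}}}},"required":["increments"]}

```bash
mkdir -p pics
cat > h.py <<'E'
import numpy as np, cv2
from cell import read_state, get_image, finish_job
def cam(n,save=None):
    d=get_image(n); 
    if save: cv2.imwrite('pics/'+save+'.png',d['color'][:,:,::-1]); np.savez('pics/'+save+'.npz',**d)
    return d
def load(s): return dict(np.load('pics/'+s+'.npz'))
def f(d): return 240/np.tan(np.radians(float(d['fov_y']))/2)
def proj(d,X):
    c=np.atleast_2d(X)@np.array(d['R']).T+d['t']; return c[:,:2]/c[:,2:]*f(d)+[float(d['cx']),float(d['cy'])]
def ray(d,u,v):
    R=np.array(d['R']); o=-R.T@d['t']; r=R.T@np.array([(u-float(d['cx']))/f(d),(v-float(d['cy']))/f(d),1]); return o,r/np.linalg.norm(r)
def atz(d,u,v,z):
    o,r=ray(d,u,v); return o+r*(z-o[2])/r[2]
def tri(obs):
    A=np.zeros((3,3));b=np.zeros(3)
    for d,u,v in obs:
        o,r=ray(d,u,v);P=np.eye(3)-np.outer(r,r);A+=P;b+=P@o
    return np.linalg.solve(A,b)
E
python3 - <<'E'
from h import *
np.set_printoptions(suppress=True,precision=3)
print(read_state())
for n in['scene','top','wrist']:
    d=cam(n,n+'0'); print(n,d['fov_y'],d['cx'],d['cy'],-np.array(d['R']).T@d['t'])
E
```

```text
{'clock': 0.0, 'qpos': array([ 1.155,  0.629,  0.038,  1.518, -0.027,  0.996, -0.02 ]), 'qd': array([-0.001, -0.001, -0.001, -0.001, -0.001,  0.   , -0.   ]), 'tau': array([ -0.   , -56.339,   1.227, -19.344,   0.011,   0.011,   0.   ]), 'eef_pos': array([ 222.543, -610.009,  208.192]), 'tool_rot': array([-1.573,  0.   , -2.792]), 'force': array([-0.679, -0.343,  0.689]), 'torque': array([ 0.035,  0.018, -0.015]), 'width': 85.41069431136962}
scene 48.753152991323674 318.4177637002813 244.7083557190735 [-979.958 -951.717  954.141]
top 54.847323695815035 311.75158626562074 241.40606484182794 [ 329.413  -64.579 1456.011]
wrist 60.01530606594241 321.160864566442 238.04406587135432 [ 285.556 -588.044  373.351]
```

View pics/scene0.png

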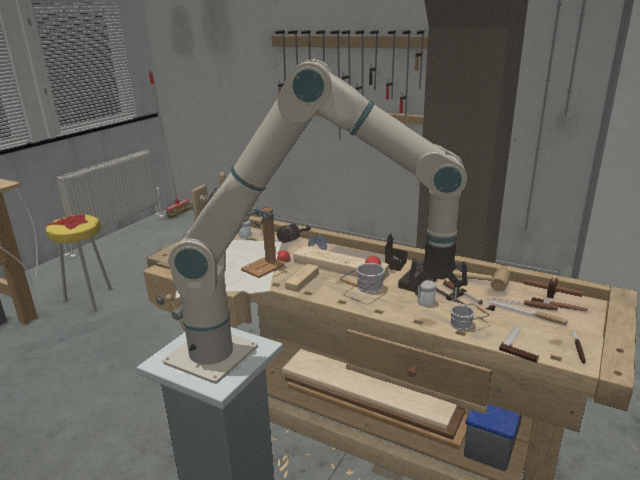

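View pics/top0.png

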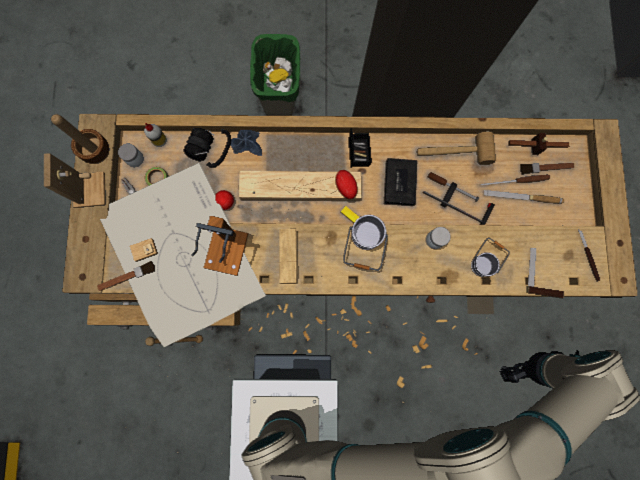

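View pics/wrist0.png

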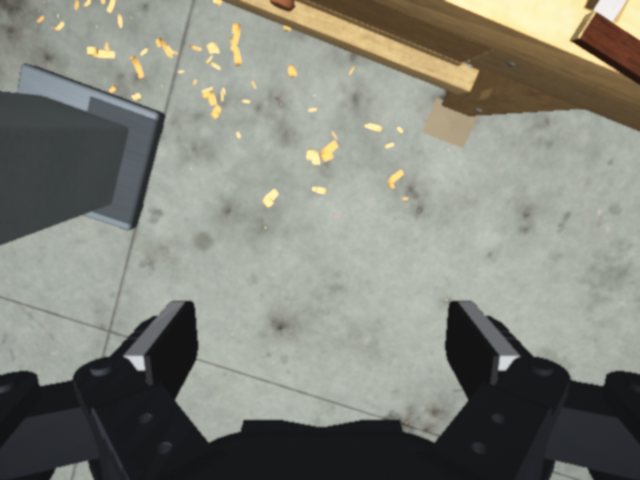

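Two pail candidates in the top view, at (368,233) and (486,264). The first looks larger, so I'm enlarging both to confirm, along with the hanger.

Run:
```python
from h import *
a=cv2.imread('pics/top0.png')
c1=cv2.resize(a[195:290,325:525],None,fx=4,fy=4,interpolation=cv2.INTER_CUBIC)
c2=cv2.resize(a[200:300,180:310],None,fx=6,fy=6,interpolation=cv2.INTER_CUBIC)
cv2.imwrite('pics/c1.png',c1);cv2.imwrite('pics/c2.png',c2)
s=cv2.imread('pics/scene0.png')
cv2.imwrite('pics/c3.png',cv2.resize(s[195:335,230:500],None,fx=2.9,fy=2.9,interpolation=cv2.INTER_CUBIC))
d=load('top0')
for n,u,v,z in[('pail',368,233,74),('small',486,264,60),('jar',438,237,73),('maple',289,256,30),('post',226,235,239)]: print(n,atz(d,u,v,z))
```

```text
pail [ 593.47829892 -249.19914084   74.        ]
small [ 502.78768281 -609.96441627   60.        ]
jar [ 582.95143597 -462.78754414   73.        ]
maple [527.13908776  -8.01516339  30.        ]
post [553.50871398 152.65607125 239.        ]
```

View pics/c1.png

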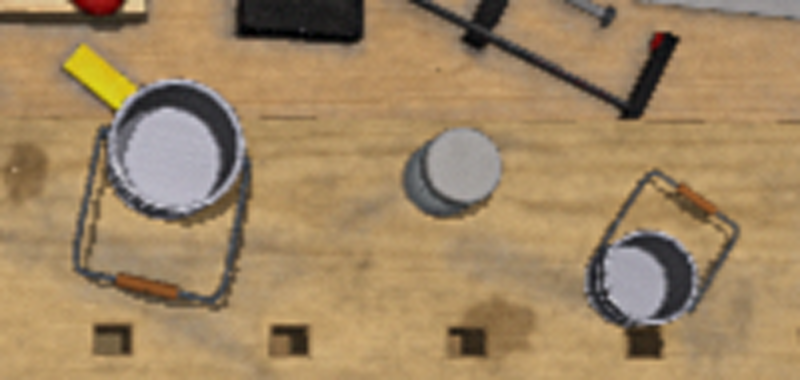

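View pics/c2.png

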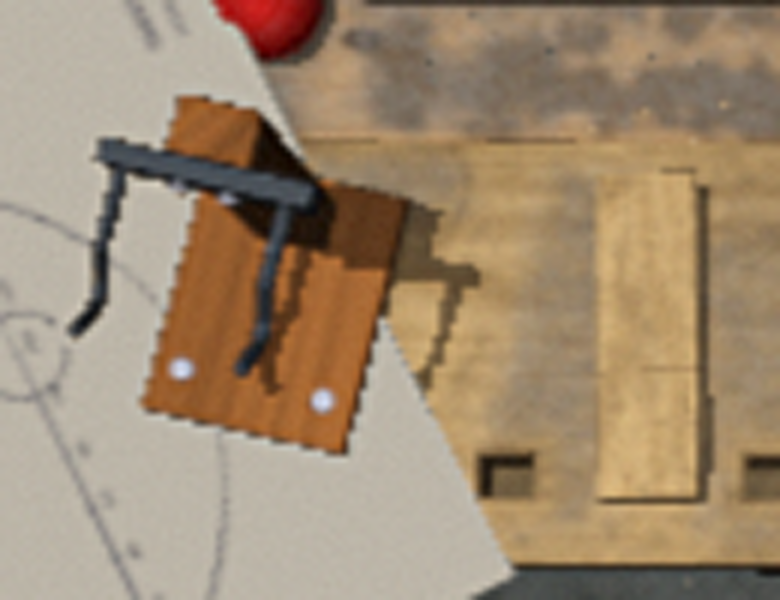

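View pics/c3.png

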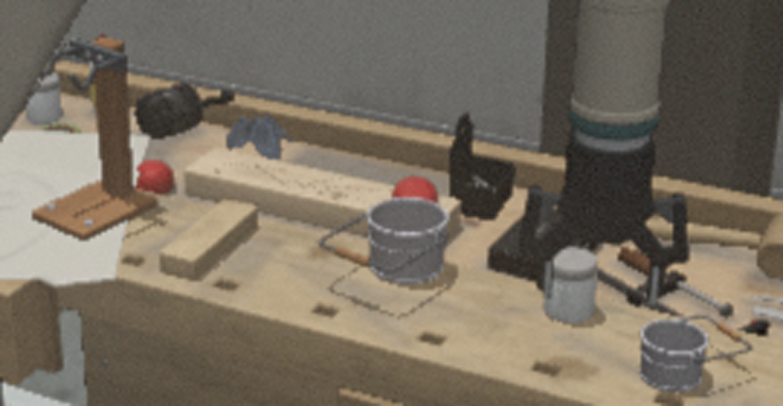

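Clear match: the pail at (368,233) has a rim about 130 px across in the crop versus about 105 for the one at (486,264). It also sits beside the maple block (289,256) with its bail folded toward the robot, so it's the one meant. Next I'll estimate the poses roughly.

```bash
cat > est.py <<'E'
from h import *
from scipy.optimize import least_squares
def R2(y): return np.array([[np.cos(y),-np.sin(y)],[np.sin(y),np.cos(y)]])
def hpts(p,L):
    L=np.array(L,float); o=L.copy(); o[:,:2]=L[:,:2]@R2(p[2]).T+p[:2]; return o
def fith(obs,p0=(553,153,-.25)):
    # obs: list of (d, [(u,v)], [local])
    def r(p): return np.concatenate([(proj(d,hpts(p,L))-np.array(uv)).ravel() for d,uv,L in obs])
    s=least_squares(r,p0,x_scale=[1,1,.01],loss='soft_l1'); return s.x,r(s.x).reshape(-1,2)
E
python3 - <<'E'
from est import *
np.set_printoptions(suppress=True,precision=3)
t=load('top0');s=load('scene0')
c2=np.array([(145,408),(345,455),(408,200),(78,330),(243,370)])/6+[180,200]-.4
L=[(-115,55,14),(-115,-55,14),(25,-55,14),(-104,38,233),(-104,-38,233)]
p,r=fith([(t,c2,L)]);print('hanger',p,r)
print('seat',hpts(p,[(-80,0,215)]))
g=tri([(t,361.7,266.7),(s,350.7,282.2)]);print('grip',g)
# pail rim : crop extents x 110..244, y 80..218
u,v=(177/4+325-.4,149/4+195-.4);P=atz(t,u,v,74);print('pail',P,g-P,np.hypot(*(g-P)[:2]),np.degrees(np.arctan2(*(P-g)[1::-1])))
E
```

```text
hanger [592.143 181.506  -0.218] [[-0.552 -0.303]
 [ 0.279 -0.303]
 [ 0.771 -0.776]
 [-0.263  0.758]
 [-0.076  0.424]]
seat [[514.036 198.807 215.   ]]
grip [ 490.923 -229.282   64.984]
pail [ 597.065 -251.845   74.   ] [-106.142   22.562   -9.016] 108.5137780589761 -12.000456568335908
```

Call:
servo_tool(increments=[{"dx": 3,"dy": 3,"dz": 1,"az": 0.1},{"dx": 6,"dy": 6,"dz": 2,"az": 0.2},{"dx": 8,"dy": 9,"dz": 3,"az": 0.3},{"dx": 10,"dy": 12,"dz": 4,"az": 0.4},{"dx": 12,"dy": 15,"dz": 5,"az": 0.5},{"dx": 14,"dy": 17,"dz": 6,"az": 0.6},{"dx": 16,"dy": 20,"dz": 7,"az": 0.7},{"dx": 18,"dy": 23,"dz": 8,"az": 0.8}])

```text
invalid input at $.increments[0]: expected keys dx, dy, dz, ax, ay, az, claw
```

Call:
servo_tool(increments=[{"dx": 2,"dy": 2,"az": 0.06},{"dx": 3,"dy": 4,"az": 0.11},{"dx": 5,"dy": 6,"az": 0.16},{"dx": 6,"dy": 8,"az": 0.21},{"dx": 7,"dy": 9,"az": 0.21},{"dx": 7,"dy": 9,"az": 0.21},{"dx": 7,"dy": 9,"az": 0.21}])

```text
invalid input at $.increments[0]: expected keys dx, dy, dz, ax, ay, az, claw
```

Run:
```python
from h import *
np.set_printoptions(suppress=True,precision=3)
s=read_state();print(s['clock'],s['eef_pos'],s['tool_rot'],s['qpos'],s['width'])
d=cam('wrist','w1');print(-d['R'].T@d['t'],d['R'])
```

```text
0.15 [ 222.617 -610.18   208.393] [-1.572 -0.    -2.792] [ 1.155  0.629  0.038  1.518 -0.027  0.996 -0.02 ] 85.271585213029
[ 285.573 -588.097  373.471] [[ 0.343 -0.939 -0.002]
 [-0.906 -0.331  0.263]
 [-0.247 -0.089 -0.965]]
```

View pics/w1.png

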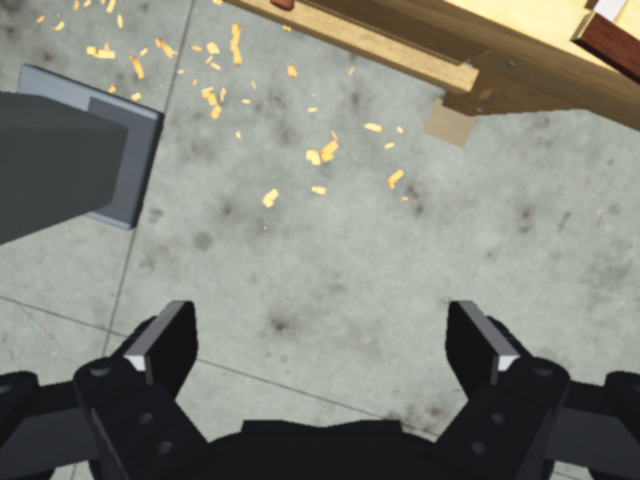

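Call:
servo_tool(increments=[{"dx": 3,"dy": 3,"dz": 1,"ax": 0,"ay": 0,"az": 0.1,"claw": -1},{"dx": 6,"dy": 6,"dz": 2,"ax": 0,"ay": 0,"az": 0.2,"claw": -1},{"dx": 8,"dy": 9,"dz": 3,"ax": 0,"ay": 0,"az": 0.3,"claw": -1},{"dx": 10,"dy": 12,"dz": 4,"ax": 0,"ay": 0,"az": 0.4,"claw": -1},{"dx": 12,"dy": 15,"dz": 5,"ax": 0,"ay": 0,"az": 0.5,"claw": -1},{"dx": 14,"dy": 17,"dz": 6,"ax": 0,"ay": 0,"az": 0.6,"claw": -1},{"dx": 16,"dy": 20,"dz": 7,"ax": 0,"ay": 0,"az": 0.7,"claw": -1},{"dx": 18,"dy": 23,"dz": 8,"ax": 0,"ay": 0,"az": 0.8,"claw": -1}])

```text
clock: 0.87
eef_pos: [403.3, -379.5, 289.6]
tool_rot: [-1.571, -0.0, -1.988]
force: [0.1, 0.7, 0.1]
width: 85.1
```

Call:
servo_tool(increments=[{"dx": 2,"dy": 2,"dz": 0,"ax": 0,"ay": 0,"az": 0.06,"claw": -1},{"dx": 3,"dy": 4,"dz": 0,"ax": 0,"ay": 0,"az": 0.11,"claw": -1},{"dx": 5,"dy": 6,"dz": 0,"ax": 0,"ay": 0,"az": 0.16,"claw": -1},{"dx": 6,"dy": 8,"dz": 0,"ax": 0,"ay": 0,"az": 0.21,"claw": -1},{"dx": 7,"dy": 9,"dz": 0,"ax": 0,"ay": 0,"az": 0.21,"claw": -1},{"dx": 7,"dy": 9,"dz": 0,"ax": 0,"ay": 0,"az": 0.21,"claw": -1},{"dx": 7,"dy": 9,"dz": 0,"ax": 0,"ay": 0,"az": 0.21,"claw": -1}])

```text
clock: 1.45
eef_pos: [472.8, -290.5, 289.0]
tool_rot: [-1.571, -0.0, -1.781]
force: [-0.6, -0.3, 0.4]
width: 85.4
```

Run:
```python
from h import *
np.set_printoptions(suppress=True,precision=3)
s=read_state();print(s['clock'],s['eef_pos'],s['tool_rot'],s['qpos'],s['width'])
d=cam('wrist','w2');print(-d['R'].T@d['t'])
```

```text
1.45 [ 472.785 -290.453  288.966] [-1.571 -0.    -1.781] [ 0.689  0.419 -0.278  1.673  0.128  1.068  0.163] 85.38667182424486
[ 487.401 -226.086  454.029]
```

View pics/w2.png

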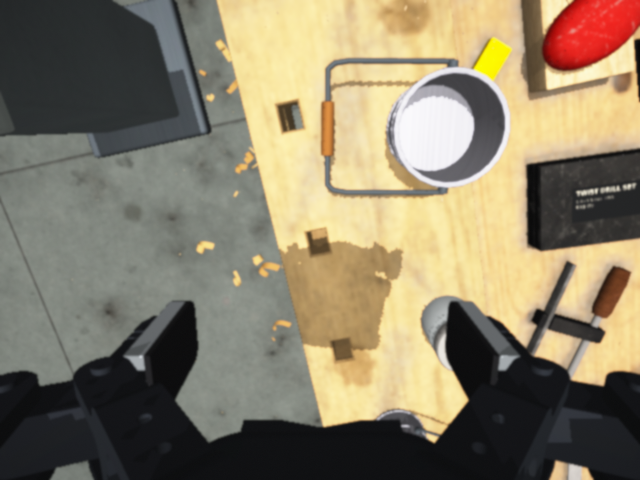

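```bash
cat > pf.py <<'E'
from est import *
def ppts(p,L): return hpts(p,L)
def bl(a,y,r=110):
    th=a-np.radians(5); return (-r*np.cos(th),y,60+r*np.sin(th))
def fitp(obs,p0):
    # obs rows: (d,u,v,kind,arg)
    def r(p):
        o=[]
        for d,u,v,k,w in obs:
            L=(0,0,74) if k=='rim' else bl(p[3],k)
            o.append((proj(d,hpts(p,[L]))[0]-[u,v])*w)
        return np.concatenate(o)
    s=least_squares(r,p0,x_scale=[1,1,.01,.01]); return s.x,r(s.x).reshape(-1,2)
E
python3 - <<'E'
from pf import *
np.set_printoptions(suppress=True,precision=3)
w=load('w2');t=load('top0');s=load('scene0')
for nm,obs in {'w':[(w,449.5,126.5,'rim',1),(w,327,128.5,0,1),(w,330,63,57,1),(w,328.5,190,-57,1)],
 'all':[(w,449.5,126.5,'rim',1),(w,327,128.5,0,1),(w,330,63,57,1),(w,328.5,190,-57,1),(t,361.7,266.7,0,1),(t,368.9,231.9,'rim',1),(s,350.7,282.2,0,1)]}.items():
    p,r=fitp(obs,(597,-252,-.21,.15)); print(nm,p,r.tolist()); print('grip',hpts(p,[bl(p[3],0)]))
E
```

```text
w [ 599.528 -252.165   -0.202   -0.005] [[2.494769772753557, 1.1469339935619303], [0.6456210388445811, -0.10874622042950932], [-2.565731924196882, 0.22259535401633457], [-0.6585974176383615, -1.2413856124416611]]
grip [[ 492.232 -230.167   49.812]]
all [ 599.711 -252.258   -0.202    0.091] [[2.7146650946955333, 1.2096920738604098], [0.5065370016236557, 0.01772572944037165], [-2.702532751672777, -1.4716447831367816], [-0.8001954091478751, 0.4438242623927522], [-0.061192389664483926, -0.06496636356968111], [0.07267386163596257, -0.9016594829646181], [0.5124494551350836, 1.0397872173705878]]
grip [[ 491.958 -230.142   60.437]]
```

Call:
servo_tool(increments=[{"dx": 0.5,"dy": 1,"dz": -2,"ax": 0,"ay": 0,"az": 0.01,"claw": 0},{"dx": 1,"dy": 2.5,"dz": -4,"ax": 0,"ay": 0,"az": 0.01,"claw": 0},{"dx": 1.4,"dy": 4,"dz": -7,"ax": 0,"ay": 0,"az": 0.01,"claw": 0},{"dx": 1.7,"dy": 5,"dz": -10,"ax": 0,"ay": 0,"az": 0.01,"claw": 0},{"dx": 1.9,"dy": 6,"dz": -12,"ax": 0,"ay": 0,"az": 0.01,"claw": 0},{"dx": 1.9,"dy": 6,"dz": -13,"ax": 0,"ay": 0,"az": 0.01,"claw": 0},{"dx": 1.9,"dy": 6,"dz": -13,"ax": 0,"ay": 0,"az": 0.01,"claw": 0}])

```text
clock: 2.08
eef_pos: [489.7, -231.4, 157.1]
tool_rot: [-1.575, 0.0, -1.773]
force: [0.1, -0.6, 0.9]
width: 42.7
```

Run:
```python
from h import *
np.set_printoptions(suppress=True,precision=3)
s=read_state();print(s['clock'],s['eef_pos'],s['tool_rot'],s['qpos'],s['width'],s['force'])
d=cam('wrist','w3');print(-d['R'].T@d['t'])
```

```text
2.0833 [ 489.66  -231.367  157.085] [-1.575  0.    -1.773] [ 0.56   0.553 -0.254  1.868  0.196  0.75  -0.005] 42.68960927832037 [ 0.084 -0.598  0.945]
[ 504.42  -167.123  322.155]
```

View pics/w3.png

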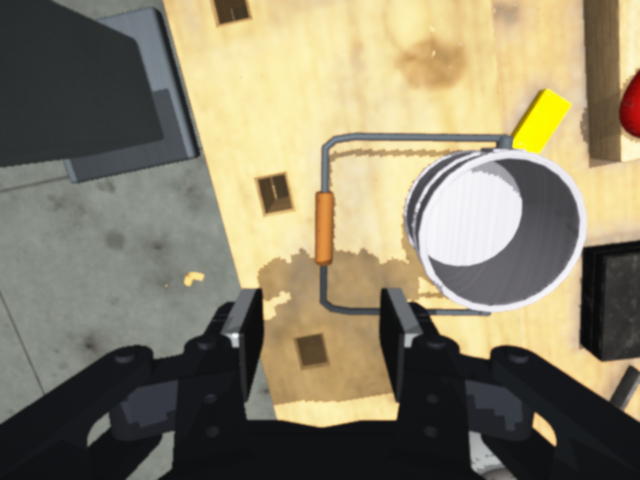

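Run:
```python
from pf import *
np.set_printoptions(suppress=True,precision=3)
w=load('w2');t=load('top0');s=load('scene0');v=load('w3')
print(tri([(w,327,128.5),(v,323.7,228.5)]),tri([(w,327,128.5),(v,323.7,228.5),(t,361.7,266.7),(s,350.7,282.2)]))
obs=[(w,449.5,126.5,'rim',1),(w,327,128.5,0,1),(t,361.7,266.7,0,1),(t,368.9,231.9,'rim',1),(s,350.7,282.2,0,1),(v,324,228.5,0,2)]
p,r=fitp(obs,(597,-252,-.21,.15)); print(p,r.tolist()); print('grip',hpts(p,[bl(p[3],0)]))
# rim ellipse in w3: extents
th=np.linspace(0,2*np.pi,200)
for q in[p]:
  for X in[(0,0,0)]:
    pr=proj(v,hpts(q,[(50*np.cos(a),50*np.sin(a),74) for a in th])); print('rim w3',pr.min(0),pr.max(0))
  print('corners w3',proj(v,hpts(q,[bl(q[3],58),bl(q[3],-58),bl(q[3],24),bl(q[3],-24),(0,58,60),(0,-58,60)])))
# roller ends direction
a=atz(v,324.5,192,60);b=atz(v,323,265,60);print(np.linalg.norm(a-b),np.arctan2(*(a-b)[:2]))
```

```text
[ 491.614 -230.045   62.132] [ 491.388 -229.473   64.692]
[ 599.444 -251.377   -0.199    0.126] [[2.2871648862125085, 0.2649465149625456], [0.1677856671553286, -0.4977764418037225], [-0.09304784148616818, -0.12793184560763393], [-0.21477704273229392, -0.8180675101026225], [0.34309810284355535, 0.08141264471225895], [-0.9944393324384464, 0.1724903712701007]]
grip [[ 491.706 -229.597   64.242]]
rim w3 [420.693 149.171] [584.963 307.126]
corners w3 [[323.404 135.121]
 [323.591 311.936]
 [323.463 191.239]
 [323.541 264.206]
 [503.353 134.519]
 [484.298 309.26 ]]
48.87056645121931 0.22029866813989174
```

Call:
servo_tool(increments=[{"dx": 0,"dy": 0,"dz": -2,"ax": 0,"ay": 0,"az": 0,"claw": 0},{"dx": 0,"dy": 0,"dz": -4,"ax": 0,"ay": 0,"az": 0,"claw": 0},{"dx": 0,"dy": 0.1,"dz": -6,"ax": 0,"ay": 0,"az": 0,"claw": 0},{"dx": 0,"dy": 0.1,"dz": -8,"ax": 0,"ay": 0,"az": 0,"claw": 0},{"dx": 0,"dy": 0.1,"dz": -10,"ax": 0,"ay": 0,"az": 0,"claw": 0},{"dx": 0,"dy": 0.1,"dz": -11.3,"ax": 0,"ay": 0,"az": 0,"claw": 0},{"dx": 0,"dy": 0.1,"dz": -11.3,"ax": 0,"ay": 0,"az": 0,"claw": 0},{"dx": 0,"dy": 0.1,"dz": -11.3,"ax": 0,"ay": 0,"az": 0,"claw": 0}])

```text
clock: 2.8
eef_pos: [492.3, -231.4, 47.0]
tool_rot: [-1.569, -0.001, -1.774]
force: [-0.1, -0.8, 0.8]
width: 42.3
```

Run:
```python
from h import *
np.set_printoptions(suppress=True,precision=3)
s=read_state();print(s['clock'],s['eef_pos'],s['tool_rot'],s['width'],s['force'])
d=cam('wrist','w4');s=cam('scene','s4');cv2.imwrite('pics/s4c.png',cv2.resize(s['color'][240:340,300:440,::-1],None,fx=5,fy=5,interpolation=cv2.INTER_CUBIC))
```

```text
2.8 [ 492.256 -231.403   47.011] [-1.569 -0.001 -1.774] 42.271800888525824 [-0.123 -0.78   0.776]
```

View pics/w4.png

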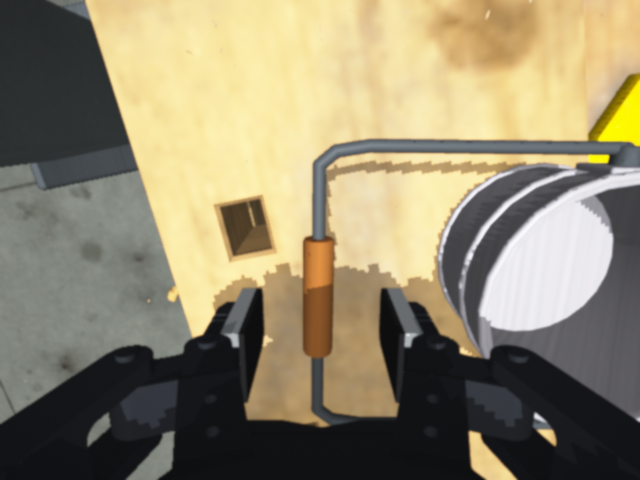

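View pics/s4c.png

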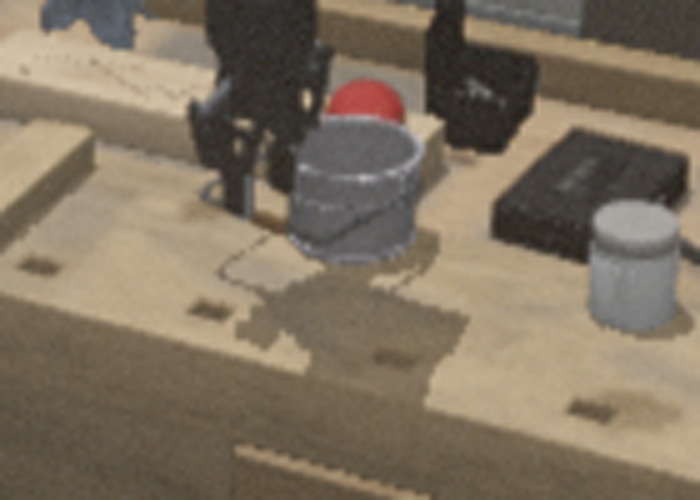

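Run:
```python
from pf import *
np.set_printoptions(suppress=True,precision=3)
w=load('w2');t=load('top0');s=load('scene0');v=load('w3');x=load('w4')
print(tri([(w,327,128.5),(v,323.7,228.5),(x,318,297)]))
T=np.array([492.3,-231.4,47.])
print(proj(x,[T,T+[0,0,19],T+[0,11,19],T+[0,11,0],[491.6,-229.8,63.5]]))
for z in (58,64,70):
  a=atz(x,318.5,237,z);b=atz(x,317.5,357,z);print(z,np.linalg.norm(a-b),(a+b)/2)
```

```text
[ 491.713 -230.121   61.494]
[[319.689 285.959]
 [319.54  304.634]
 [313.586 278.053]
 [314.365 261.878]
 [316.944 298.516]]
58 51.78762532041952 [ 491.384 -232.616   58.   ]
64 49.76995867202897 [ 491.959 -230.051   64.   ]
70 47.752292023638475 [ 492.535 -227.485   70.   ]
```

Call:
servo_tool(increments=[{"dx": 0,"dy": 0.1,"dz": -0.3,"ax": 0,"ay": 0,"az": 0,"claw": 0.4},{"dx": 0,"dy": 0.1,"dz": -0.3,"ax": 0,"ay": 0,"az": 0,"claw": 0.6},{"dx": 0,"dy": 0.1,"dz": -0.3,"ax": 0,"ay": 0,"az": 0,"claw": 0.8},{"dx": 0,"dy": 0.1,"dz": -0.3,"ax": 0,"ay": 0,"az": 0,"claw": 1},{"dx": 0,"dy": 0.1,"dz": -0.3,"ax": 0,"ay": 0,"az": 0,"claw": 1},{"dx": 0,"dy": 0.1,"dz": -0.3,"ax": 0,"ay": 0,"az": 0,"claw": 1}])

```text
clock: 3.4
eef_pos: [491.9, -228.7, 43.2]
tool_rot: [-1.571, -0.0, -1.772]
force: [-0.1, 0.4, -0.3]
width: 0.1
```

Run:
```python
from h import *
np.set_printoptions(suppress=True,precision=3)
s=read_state();print(s['clock'],s['eef_pos'],s['tool_rot'],s['width'],s['force'],s['torque'])
d=cam('wrist','w5')
```

```text
3.4 [ 491.872 -228.676   43.24 ] [-1.571 -0.    -1.772] 0.057902361551549805 [-0.146  0.379 -0.286] [-0.007  0.023 -0.018]
```

View pics/w5.png

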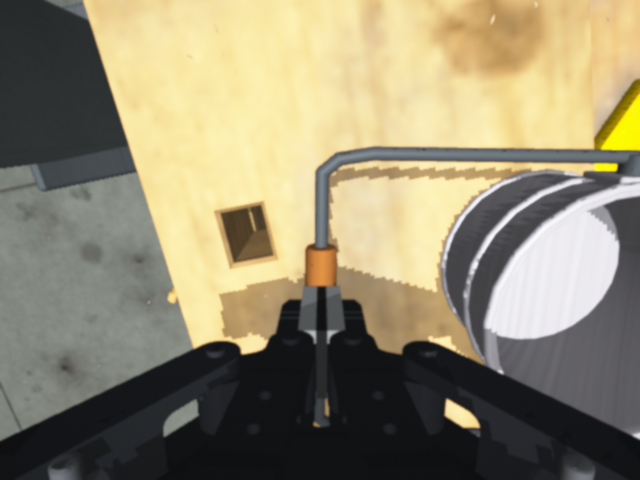

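Run:
```python
from h import *
a=cv2.imread('pics/w5.png')[220:450,220:420]
cv2.imwrite('pics/w5c.png',cv2.resize(a,None,fx=2.6,fy=2.6,interpolation=cv2.INTER_CUBIC))
s=cam('scene','s5');cv2.imwrite('pics/s5c.png',cv2.resize(s['color'][240:310,300:400,::-1],None,fx=8,fy=8,interpolation=cv2.INTER_CUBIC))
```

```text
(no output)
```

View pics/w5c.png

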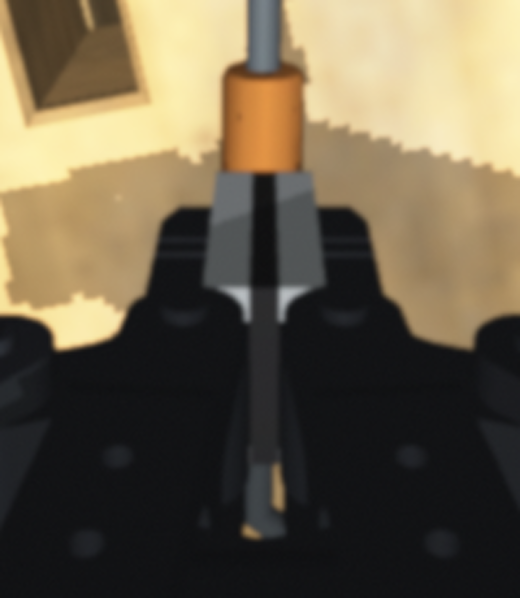

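View pics/s5c.png

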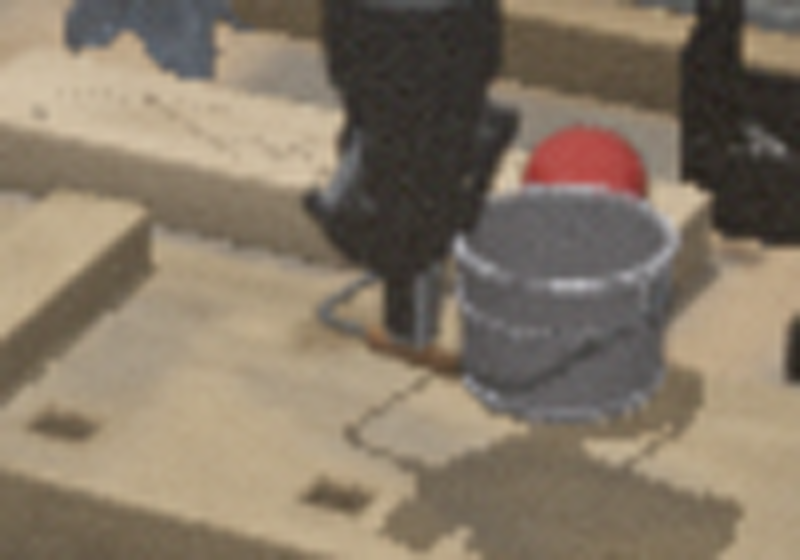

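Run:
```python
from pf import *
np.set_printoptions(suppress=True,precision=3)
p=[599.444,-251.4,-.199];x=load('w5');y=load('w4')
print('cams',-x['R'].T@x['t'],-y['R'].T@y['t'])
for a in(0,.05,.1,.15,.2):
  print(a,proj(y,hpts(p,[bl(a,24),bl(a,-24),bl(a,58),(0,58,60)])).tolist(),proj(x,hpts(p,[bl(a,24),bl(a,58),(0,58,60)])).tolist())
```

```text
cams [ 505.795 -164.243  208.307] [ 506.154 -166.775  212.003]
0 [[317.86904666867486, 229.52207299081138], [318.5235256346067, 337.5234615739049], [317.3420121602083, 142.551426555151], [624.1794720993169, 142.46207477714273]] [[320.2263005863041, 238.15899264986376], [319.9958562127752, 150.0336276841113], [633.2222253913249, 151.00775812678427]]
0.05 [[316.8852501346346, 232.96628526848207], [317.6310959750877, 344.0064574499538], [316.28212674519006, 143.17437200937707], [624.1794720993169, 142.46207477714273]] [[319.2877665837944, 241.93976281978343], [318.993186573959, 150.9160038538895], [633.2222253913249, 151.00775812678427]]
0.1 [[316.56642498299044, 236.64869483406275], [317.3596221158184, 350.90750504582024], [315.92213994764063, 143.84044007669223], [624.1794720993169, 142.46207477714273]] [[319.03020308545797, 245.9887933590883], [318.7088508369705, 151.86353387407192], [633.2222253913249, 151.00775812678427]]
0.15 [[316.98358129909815, 240.58500530768836], [317.770276489126, 358.2496636520185], [316.34151845121517, 144.55275979584528], [624.1794720993169, 142.46207477714273]] [[319.5275999666509, 250.32459891010893], [319.2258974244812, 152.88125298757342], [633.2222253913249, 151.00775812678427]]
0.2 [[318.21599907963184, 244.79179988652317], [318.93052098817105, 366.0566595990605], [317.62985581501306, 145.31468112226827], [624.1794720993169, 142.46207477714273]] [[320.8628098240762, 254.9668613720205], [320.6382618073908, 153.97460149454093], [633.2222253913249, 151.00775812678427]]
```

Run:
```python
from pf import *
np.set_printoptions(suppress=True,precision=3)
s=load('s5')
for z in (40,50,60,70,80,90,100): print(z,(proj(s,[[491.9,-228.7,z]])[0]-[300,240])*8, (proj(s,[[491.9+11*.2,-228.7+11*.98,z]])[0]-[300,240])*8,(proj(s,[[491.9-11*.2,-228.7-11*.98,z]])[0]-[300,240])*8)
p=[599.444,-251.4,-.199]
for a in (0,.1): print(a,(proj(s,hpts(p,[bl(a,24),bl(a,-24),bl(a,58)]))-[300,240])*8)
```

```text
40 [406.599 386.079] [386.897 378.508] [426.441 393.704]
50 [406.641 366.152] [386.896 358.635] [426.528 373.723]
60 [406.684 346.137] [386.895 338.674] [426.615 353.653]
70 [406.727 326.032] [386.893 318.625] [426.703 333.493]
80 [406.77  305.838] [386.892 298.487] [426.791 313.243]
90 [406.813 285.553] [386.891 278.258] [426.879 292.901]
100 [406.857 265.178] [386.89 257.94] [426.968 272.468]
0 [[365.889 349.439]
 [452.561 382.261]
 [306.094 326.796]]
0.1 [[365.264 327.911]
 [452.153 360.481]
 [305.324 305.443]]
```

Call:
servo_tool(increments=[{"dx": 0,"dy": 0,"dz": 0.5,"ax": 0,"ay": 0,"az": 0,"claw": 0.5},{"dx": 0,"dy": 0,"dz": 0.5,"ax": 0,"ay": 0,"az": 0,"claw": 0},{"dx": 0,"dy": 0,"dz": 0.5,"ax": 0,"ay": 0,"az": 0,"claw": 0},{"dx": 0,"dy": 0,"dz": 0.5,"ax": 0,"ay": 0,"az": 0,"claw": 0},{"dx": 0,"dy": 0,"dz": -0.5,"ax": 0,"ay": 0,"az": 0,"claw": 0},{"dx": 0,"dy": 0,"dz": -1.5,"ax": 0,"ay": 0,"az": 0,"claw": 0},{"dx": 0,"dy": 0,"dz": -2.2,"ax": 0,"ay": 0,"az": 0,"claw": 0},{"dx": 0,"dy": 0,"dz": -2.2,"ax": 0,"ay": 0,"az": 0,"claw": 0}])

```text
clock: 4.17
eef_pos: [490.2, -228.0, 18.9]
tool_rot: [-1.575, 0.001, -1.772]
force: [-0.2, -1.2, -0.6]
width: 42.6
```

Run:
```python
from h import *
np.set_printoptions(suppress=True,precision=3)
s=read_state();print(s['clock'],s['eef_pos'],s['tool_rot'],s['width'],s['force'],s['torque'])
d=cam('wrist','w6')
s=cam('scene','s6');cv2.imwrite('pics/s6c.png',cv2.resize(s['color'][240:310,300:400,::-1],None,fx=8,fy=8,interpolation=cv2.INTER_CUBIC))
```

```text
4.1667 [ 490.227 -227.996   18.908] [-1.575  0.001 -1.772] 42.58144390324685 [-0.238 -1.246 -0.554] [-0.004  0.033 -0.035]
```

View pics/w6.png

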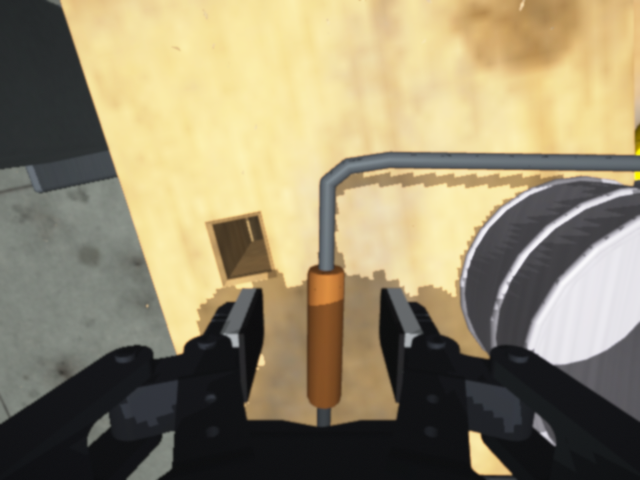

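View pics/s6c.png

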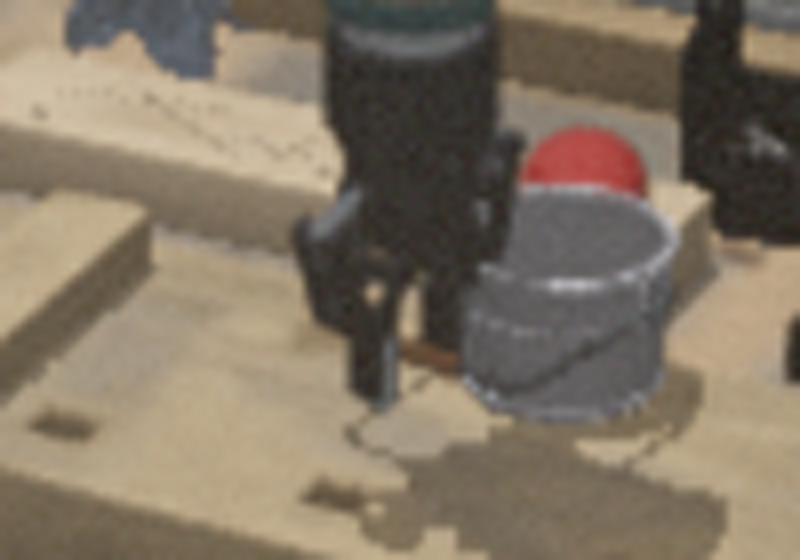

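Call:
servo_tool(increments=[{"dx": 0,"dy": 0,"dz": 0,"ax": 0,"ay": 0,"az": 0,"claw": 0.3},{"dx": 0,"dy": 0,"dz": 0,"ax": 0,"ay": 0,"az": 0,"claw": 0.5},{"dx": 0,"dy": 0,"dz": 0,"ax": 0,"ay": 0,"az": 0,"claw": 0.7},{"dx": 0,"dy": 0,"dz": 0,"ax": 0,"ay": 0,"az": 0,"claw": 0.9},{"dx": 0,"dy": 0,"dz": 0,"ax": 0,"ay": 0,"az": 0,"claw": 1},{"dx": 0,"dy": 0,"dz": 0,"ax": 0,"ay": 0,"az": 0,"claw": 1}])

```text
clock: 4.77
eef_pos: [491.5, -228.7, 21.2]
tool_rot: [-1.571, -0.0, -1.772]
force: [-0.8, -0.3, -0.2]
width: 10.1
```

Run:
```python
from h import *
np.set_printoptions(suppress=True,precision=3)
s=read_state();print(s['clock'],s['eef_pos'],s['tool_rot'],s['width'],s['force'],s['torque'])
d=cam('wrist','w7')
s=cam('scene','s7');cv2.imwrite('pics/s7c.png',cv2.resize(s['color'][240:310,300:400,::-1],None,fx=8,fy=8,interpolation=cv2.INTER_CUBIC))
```

```text
4.7667 [ 491.506 -228.745   21.233] [-1.571 -0.    -1.772] 10.053520618169088 [-0.797 -0.296 -0.234] [ 0.037  0.209 -0.048]
```

View pics/w7.png

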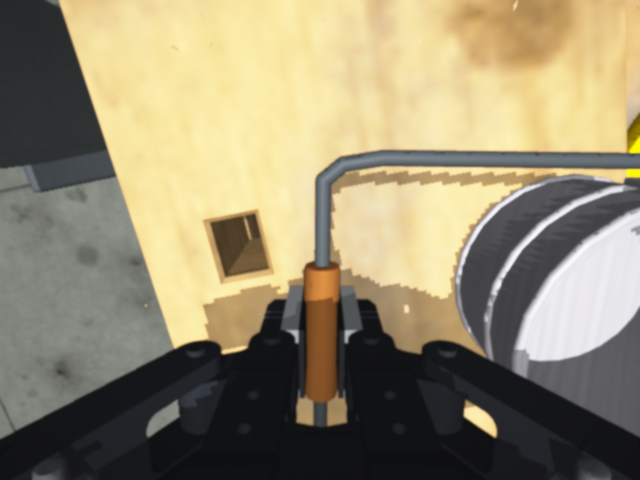

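View pics/s7c.png

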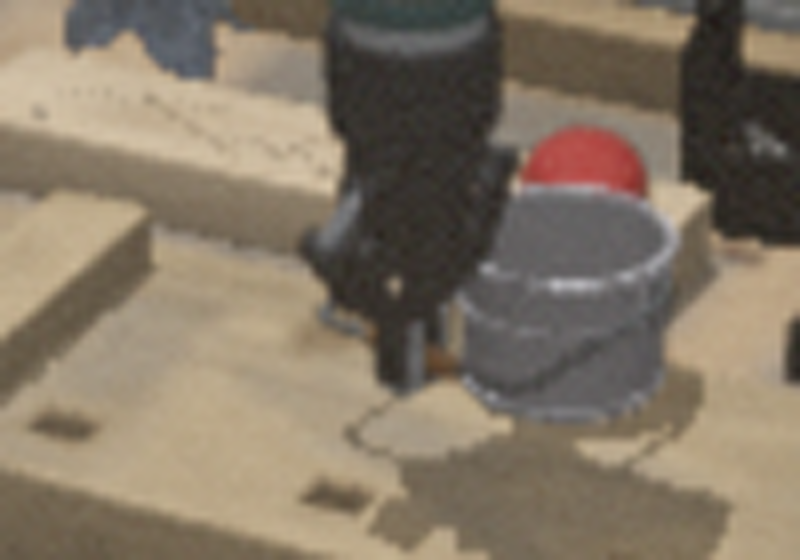

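Run:
```python
from pf import *
np.set_printoptions(suppress=True,precision=3)
x=load('w7');p=[599.444,-251.4,-.199]
for a in(0,.05,.1,.15): print(a,proj(x,hpts(p,[bl(a,24),bl(a,-24),bl(a,58),(0,58,60)])).tolist())
for z in(50,55,60,65):
  A=atz(x,321.5,264,z);B=atz(x,320.5,401,z);print(z,np.linalg.norm(A-B),(A+B)/2)
th0=.0
for th0 in(-.03,.02):
  for k in range(1,25):
    th=th0+(np.pi/2-th0)*k/24; r=110+1.5*np.sin(np.pi*min(k/24,.5))
    d=-r*np.cos(th)+110*np.cos(th0); z=r*np.sin(th)-110*np.sin(th0)
    if k%4==0:print(k,round(th,2),np.round([d*.98/10,-d*.199/10,z/10],2))
```

```text
0 [[320.9735485079062, 254.65001696745404], [321.2938793212772, 377.5478402200632], [320.71010018075117, 153.5756757070293], [687.8921439953203, 154.83664179236388]]
0.05 [[319.9094794202958, 259.65606827260626], [320.330615323346, 386.48290332292567], [319.56114048068616, 154.75234262135677], [687.8921439953203, 154.83664179236388]]
0.1 [[319.62627488363887, 265.0734524874664], [320.0875824202532, 396.09118873335325], [319.24234058974173, 156.0307899228349], [687.8921439953203, 154.83664179236388]]
0.15 [[320.2228954807937, 270.9400022852624], [320.6478092424225, 406.42510708293844], [319.86687425727763, 157.42150245280192], [687.8921439953203, 154.83664179236388]]
50 54.931966013645905 [ 490.57  -236.566   50.   ]
55 52.91677223310446 [ 491.119 -233.915   55.   ]
60 50.90157845256303 [ 491.669 -231.265   60.   ]
65 48.88638467202159 [ 492.218 -228.614   65.   ]
4 0.24 [ 0.22 -0.05  2.93]
8 0.5 [ 1.22 -0.25  5.7 ]
12 0.77 [ 2.93 -0.6   8.1 ]
16 1.04 [ 5.22 -1.06  9.93]
20 1.3 [ 7.89 -1.6  11.09]
24 1.57 [10.78 -2.19 11.48]
4 0.28 [ 0.34 -0.07  2.82]
8 0.54 [ 1.41 -0.29  5.47]
12 0.8 [ 3.13 -0.64  7.74]
16 1.05 [ 5.38 -1.09  9.47]
20 1.31 [ 7.98 -1.62 10.56]
24 1.57 [10.78 -2.19 10.93]
```

Call:
servo_tool(increments=[{"dx": 0.03,"dy": 0,"dz": 0.8,"ax": 0,"ay": 0,"az": 0,"claw": 1},{"dx": 0.1,"dy": -0.02,"dz": 1.6,"ax": 0,"ay": 0,"az": 0,"claw": 1},{"dx": 0.25,"dy": -0.05,"dz": 2.35,"ax": 0,"ay": 0,"az": 0,"claw": 1},{"dx": 0.44,"dy": -0.09,"dz": 3.1,"ax": 0,"ay": 0,"az": 0,"claw": 1},{"dx": 0.67,"dy": -0.14,"dz": 3.85,"ax": 0,"ay": 0,"az": 0,"claw": 1},{"dx": 0.96,"dy": -0.2,"dz": 4.55,"ax": 0,"ay": 0,"az": 0,"claw": 1},{"dx": 1.3,"dy": -0.26,"dz": 5.25,"ax": 0,"ay": 0,"az": 0,"claw": 1},{"dx": 1.3,"dy": -0.26,"dz": 5.25,"ax": 0,"ay": 0,"az": 0,"claw": 1}])

```text
clock: 5.53
eef_pos: [505.6, -231.6, 75.2]
tool_rot: [-1.569, -0.0, -1.772]
force: [-4.4, -0.4, 2.0]
width: 9.8
```

Run:
```python
from h import *
np.set_printoptions(suppress=True,precision=3)
s=read_state();print(s['clock'],s['eef_pos'],s['tool_rot'],s['width'],s['force'],s['torque'])
s=cam('scene','s8');cv2.imwrite('pics/s8c.png',cv2.resize(s['color'][220:310,300:400,::-1],None,fx=6.6,fy=6.6,interpolation=cv2.INTER_CUBIC))
```

```text
5.5333 [ 505.603 -231.559   75.222] [-1.569 -0.    -1.772] 9.757304229725277 [-4.436 -0.414  1.985] [ 0.054  0.98  -0.009]
```

View pics/s8c.png

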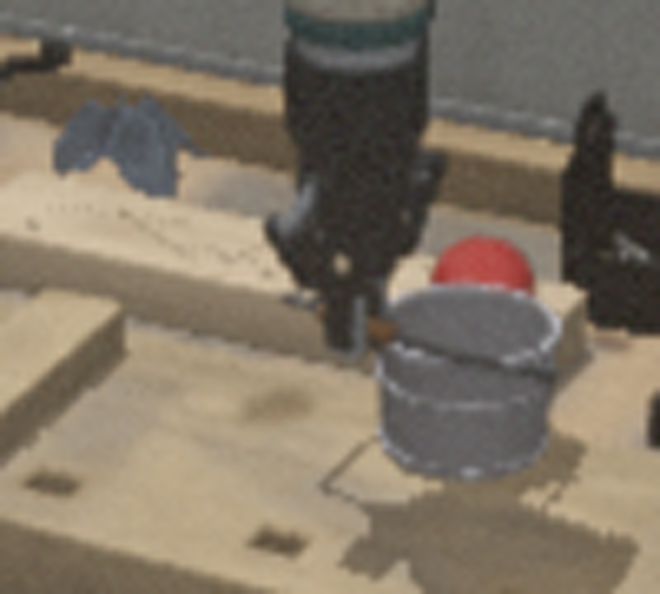

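Call:
servo_tool(increments=[{"dx": -0.1,"dy": 0.02,"dz": 0.35,"ax": 0,"ay": 0,"az": 0,"claw": 1},{"dx": 0.2,"dy": -0.04,"dz": 0.77,"ax": 0,"ay": 0,"az": 0,"claw": 1},{"dx": 0.65,"dy": -0.13,"dz": 1.42,"ax": 0,"ay": 0,"az": 0,"claw": 1},{"dx": 1.13,"dy": -0.23,"dz": 2.03,"ax": 0,"ay": 0,"az": 0,"claw": 1},{"dx": 1.65,"dy": -0.33,"dz": 2.61,"ax": 0,"ay": 0,"az": 0,"claw": 1},{"dx": 1.65,"dy": -0.33,"dz": 2.61,"ax": 0,"ay": 0,"az": 0,"claw": 1}])

```text
clock: 6.08
eef_pos: [523.0, -235.0, 101.3]
tool_rot: [-1.568, -0.0, -1.772]
force: [-1.9, -1.2, 1.7]
width: 9.7
```

Run:
```python
from h import *
np.set_printoptions(suppress=True,precision=3)
s=read_state();print(s['clock'],s['eef_pos'],s['tool_rot'],s['width'],s['force'],s['torque'])
s=cam('scene','s9');cv2.imwrite('pics/s9c.png',cv2.resize(s['color'][220:310,300:400,::-1],None,fx=6.6,fy=6.6,interpolation=cv2.INTER_CUBIC))
```

```text
6.0833 [ 523.01  -235.032  101.304] [-1.568 -0.    -1.772] 9.703094326618526 [-1.911 -1.209  1.687] [-0.3    0.377 -0.074]
```

View pics/s9c.png

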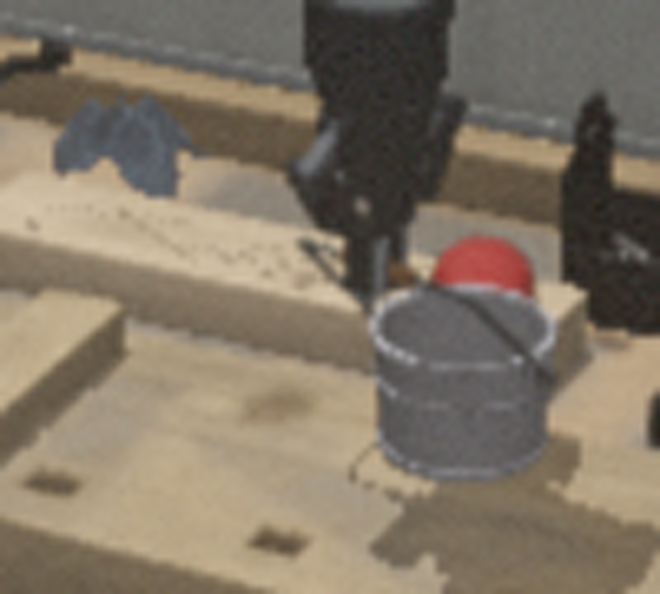

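Call:
servo_tool(increments=[{"dx": 0.3,"dy": -0.06,"dz": 0.5,"ax": 0,"ay": 0,"az": 0,"claw": 1},{"dx": 0.72,"dy": -0.15,"dz": 0.85,"ax": 0,"ay": 0,"az": 0,"claw": 1},{"dx": 1.15,"dy": -0.24,"dz": 1.2,"ax": 0,"ay": 0,"az": 0,"claw": 1},{"dx": 1.6,"dy": -0.33,"dz": 1.51,"ax": 0,"ay": 0,"az": 0,"claw": 1},{"dx": 2.1,"dy": -0.43,"dz": 1.8,"ax": 0,"ay": 0,"az": 0,"claw": 1},{"dx": 2.57,"dy": -0.52,"dz": 2.09,"ax": 0,"ay": 0,"az": 0,"claw": 1},{"dx": 2.57,"dy": -0.52,"dz": 2.09,"ax": 0,"ay": 0,"az": 0,"claw": 1}])

```text
clock: 6.72
eef_pos: [548.8, -240.1, 121.3]
tool_rot: [-1.568, -0.0, -1.772]
force: [0.6, -0.7, -1.3]
width: 9.6
```

Run:
```python
from h import *
np.set_printoptions(suppress=True,precision=3)
s=read_state();print(s['clock'],s['eef_pos'],s['tool_rot'],s['width'],s['force'],s['torque'])
s=cam('scene','s10');cv2.imwrite('pics/s10c.png',cv2.resize(s['color'][220:310,300:400,::-1],None,fx=6.6,fy=6.6,interpolation=cv2.INTER_CUBIC))
```

```text
6.7167 [ 548.8   -240.087  121.27 ] [-1.568 -0.    -1.772] 9.645937143579177 [ 0.572 -0.698 -1.343] [-0.255 -0.127 -0.029]
```

View pics/s10c.png

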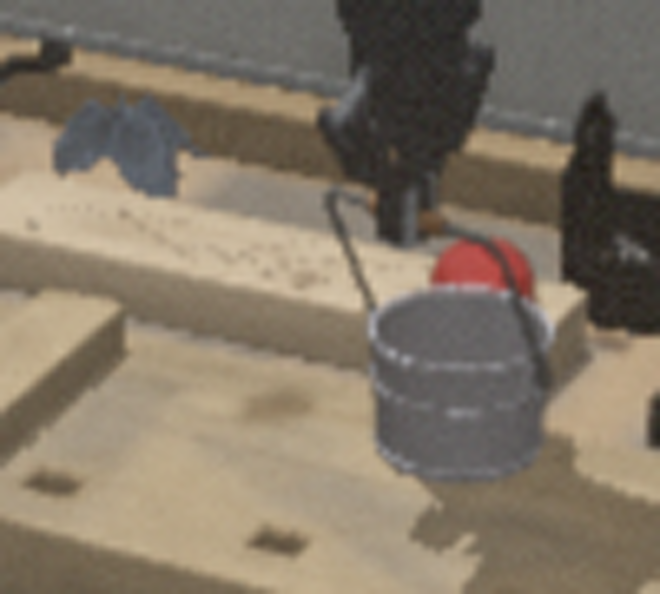

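Call:
servo_tool(increments=[{"dx": 0.5,"dy": -0.1,"dz": 0.2,"ax": 0,"ay": 0,"az": 0,"claw": 1},{"dx": 1.04,"dy": -0.21,"dz": 0.4,"ax": 0,"ay": 0,"az": 0,"claw": 1},{"dx": 2.08,"dy": -0.42,"dz": 0.76,"ax": 0,"ay": 0,"az": 0,"claw": 1},{"dx": 3.15,"dy": -0.64,"dz": 1.03,"ax": 0,"ay": 0,"az": 0,"claw": 1},{"dx": 4.2,"dy": -0.86,"dz": 1.18,"ax": 0,"ay": 0,"az": 0,"claw": 1},{"dx": 5.0,"dy": -1.02,"dz": 1.22,"ax": 0,"ay": 0,"az": 0,"claw": 1},{"dx": 5.2,"dy": -1.06,"dz": 1.22,"ax": 0,"ay": 0,"az": 0,"claw": 1},{"dx": 5.2,"dy": -1.06,"dz": 1.22,"ax": 0,"ay": 0,"az": 0,"claw": 1}])

```text
clock: 7.43
eef_pos: [599.4, -250.4, 132.5]
tool_rot: [-1.571, -0.0, -1.772]
force: [0.4, -0.9, -1.0]
width: 10.0
```

Run:
```python
from h import *
np.set_printoptions(suppress=True,precision=3)
s=read_state();print(s['clock'],s['eef_pos'],s['tool_rot'],s['width'],s['force'],s['torque'])
s=cam('scene','s11');cv2.imwrite('pics/s11c.png',cv2.resize(s['color'][220:310,300:400,::-1],None,fx=6.6,fy=6.6,interpolation=cv2.INTER_CUBIC))
d=cam('wrist','w11')
```

```text
7.4333 [ 599.375 -250.442  132.458] [-1.571 -0.    -1.772] 9.976510718207416 [ 0.414 -0.909 -0.978] [-0.229  0.012  0.033]
```

View pics/s11c.png

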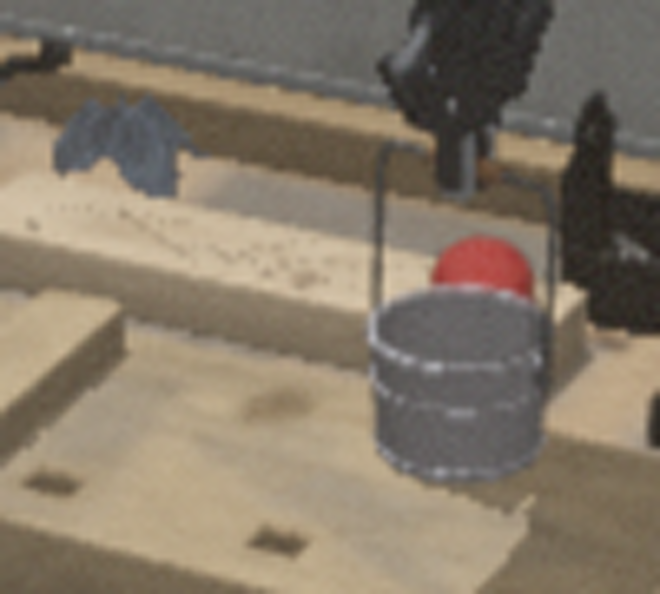

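View pics/w11.png

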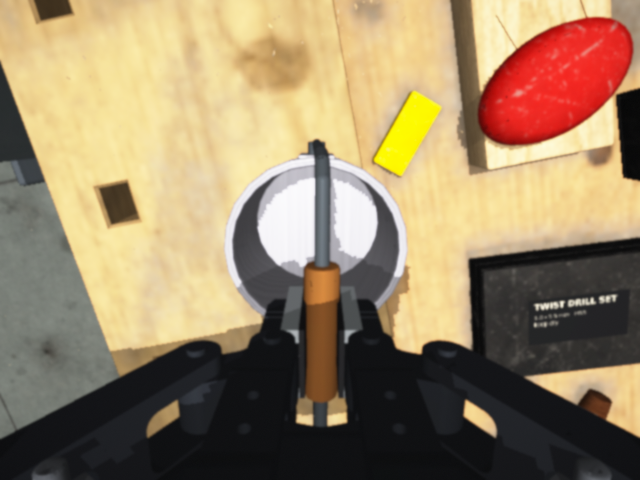

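Call:
servo_tool(increments=[{"dx": 0,"dy": 0,"dz": 0,"ax": 0,"ay": 0,"az": 0,"claw": 1},{"dx": 0,"dy": 0,"dz": 0,"ax": 0,"ay": 0,"az": 0,"claw": 1},{"dx": 0,"dy": 0,"dz": 0,"ax": 0,"ay": 0,"az": 0,"claw": 1},{"dx": 0,"dy": 0,"dz": 0.5,"ax": 0,"ay": 0,"az": 0,"claw": 1},{"dx": 0,"dy": 0,"dz": 1,"ax": 0,"ay": 0,"az": 0,"claw": 1},{"dx": 0,"dy": 0,"dz": 2,"ax": 0,"ay": 0,"az": 0,"claw": 1},{"dx": 0,"dy": 0,"dz": 3,"ax": 0,"ay": 0,"az": 0,"claw": 1},{"dx": 0,"dy": 0,"dz": 3,"ax": 0,"ay": 0,"az": 0,"claw": 1}])

```text
clock: 8.2
eef_pos: [600.8, -250.7, 165.9]
tool_rot: [-1.566, -0.0, -1.772]
force: [0.9, -0.8, -4.4]
width: 10.0
```

Call:
servo_tool(increments=[{"dx": 0,"dy": 0,"dz": 1,"ax": 0,"ay": 0,"az": 0,"claw": 1},{"dx": 0,"dy": 0,"dz": 2,"ax": 0,"ay": 0,"az": 0,"claw": 1},{"dx": 0,"dy": 0,"dz": 3.5,"ax": 0,"ay": 0,"az": 0,"claw": 1},{"dx": 0,"dy": 0,"dz": 5,"ax": 0,"ay": 0,"az": 0,"claw": 1},{"dx": 0,"dy": 0,"dz": 6,"ax": 0,"ay": 0,"az": 0,"claw": 1},{"dx": 0,"dy": 0,"dz": 6.7,"ax": 0,"ay": 0,"az": 0,"claw": 1},{"dx": 0,"dy": 0,"dz": 7,"ax": 0,"ay": 0,"az": 0,"claw": 1},{"dx": 0,"dy": 0,"dz": 7,"ax": 0,"ay": 0,"az": 0,"claw": 1}])

```text
clock: 8.87
eef_pos: [599.3, -250.4, 233.5]
tool_rot: [-1.57, -0.0, -1.772]
force: [-0.2, -0.5, -5.7]
width: 9.9
```

Run:
```python
from h import *
np.set_printoptions(suppress=True,precision=3)
s=read_state();print(s['clock'],s['eef_pos'],s['tool_rot'],s['width'],s['force'],s['torque'])
s=cam('scene','s12');cv2.imwrite('pics/s12c.png',cv2.resize(s['color'][180:310,270:420,::-1],None,fx=4.5,fy=4.5,interpolation=cv2.INTER_CUBIC))
```

```text
8.8667 [ 599.267 -250.397  233.505] [-1.57  -0.    -1.772] 9.866569013205416 [-0.244 -0.499 -5.733] [-0.1   -0.007 -0.003]
```

View pics/s12c.png

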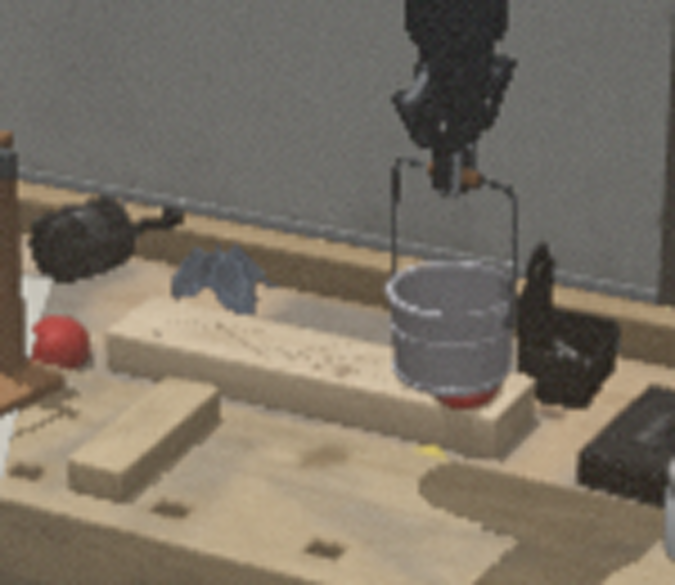

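Call:
servo_tool(increments=[{"dx": -0.19,"dy": 0.35,"dz": 0,"ax": 0,"ay": 0,"az": 0,"claw": 1},{"dx": -0.57,"dy": 1.05,"dz": 0,"ax": 0,"ay": 0,"az": 0,"claw": 1},{"dx": -1.15,"dy": 2.1,"dz": 0,"ax": 0,"ay": 0,"az": 0,"claw": 1},{"dx": -1.87,"dy": 3.4,"dz": 0,"ax": 0,"ay": 0,"az": 0,"claw": 1},{"dx": -2.7,"dy": 4.9,"dz": 0,"ax": 0,"ay": 0,"az": 0,"claw": 1},{"dx": -3.55,"dy": 6.5,"dz": 0,"ax": 0,"ay": 0,"az": 0,"claw": 1},{"dx": -4.45,"dy": 8.2,"dz": 0,"ax": 0,"ay": 0,"az": 0,"claw": 1},{"dx": -5.4,"dy": 9.9,"dz": 0,"ax": 0,"ay": 0,"az": 0,"claw": 1}])

```text
clock: 9.58
eef_pos: [543.7, -149.7, 232.3]
tool_rot: [-1.572, 0.0, -1.771]
force: [0.6, 0.0, -4.8]
width: 10.1
```

Call:
servo_tool(increments=[{"dx": -0.95,"dy": 1.75,"dz": 0,"ax": 0,"ay": 0,"az": 0,"claw": 1},{"dx": -1.9,"dy": 3.5,"dz": 0,"ax": 0,"ay": 0,"az": 0,"claw": 1},{"dx": -2.85,"dy": 5.25,"dz": 0,"ax": 0,"ay": 0,"az": 0,"claw": 1},{"dx": -3.8,"dy": 7,"dz": 0,"ax": 0,"ay": 0,"az": 0,"claw": 1},{"dx": -4.75,"dy": 8.75,"dz": 0,"ax": 0,"ay": 0,"az": 0,"claw": 1},{"dx": -5.7,"dy": 10.5,"dz": 0,"ax": 0,"ay": 0,"az": 0,"claw": 1},{"dx": -6.65,"dy": 12.25,"dz": 0,"ax": 0,"ay": 0,"az": 0,"claw": 1},{"dx": -7.6,"dy": 14,"dz": 0,"ax": 0,"ay": 0,"az": 0,"claw": 1}])

```text
clock: 10.25
eef_pos: [467.5, -9.9, 232.6]
tool_rot: [-1.571, 0.0, -1.771]
force: [-0.2, 0.2, -5.2]
width: 9.6
```

Call:
servo_tool(increments=[{"dx": -0.9,"dy": 1.65,"dz": 0,"ax": 0,"ay": 0,"az": 0,"claw": 1},{"dx": -1.75,"dy": 3.2,"dz": 0,"ax": 0,"ay": 0,"az": 0,"claw": 1},{"dx": -2.5,"dy": 4.6,"dz": 0,"ax": 0,"ay": 0,"az": 0,"claw": 1},{"dx": -3.1,"dy": 5.8,"dz": 0,"ax": 0,"ay": 0,"az": 0,"claw": 1},{"dx": -3.55,"dy": 6.6,"dz": 0,"ax": 0,"ay": 0,"az": 0,"claw": 1},{"dx": -3.8,"dy": 7,"dz": 0,"ax": 0,"ay": 0,"az": 0,"claw": 1},{"dx": -3.9,"dy": 7.1,"dz": 0,"ax": 0,"ay": 0,"az": 0,"claw": 1},{"dx": -3.9,"dy": 7.1,"dz": 0,"ax": 0,"ay": 0,"az": 0,"claw": 1}])

```text
clock: 10.92
eef_pos: [429.8, 59.4, 232.8]
tool_rot: [-1.571, -0.0, -1.772]
force: [-0.4, -0.9, -4.9]
width: 9.9
```

Run:
```python
from h import *
np.set_printoptions(suppress=True,precision=3)
s=read_state();print(s['clock'],s['eef_pos'],s['tool_rot'],s['width'],s['force'],s['torque'])
d=cam('wrist','w13')
```

```text
10.9167 [429.771  59.427 232.795] [-1.571 -0.    -1.772] 9.94489338349477 [-0.36  -0.921 -4.906] [-0.001 -0.     0.002]
```

View pics/w13.png

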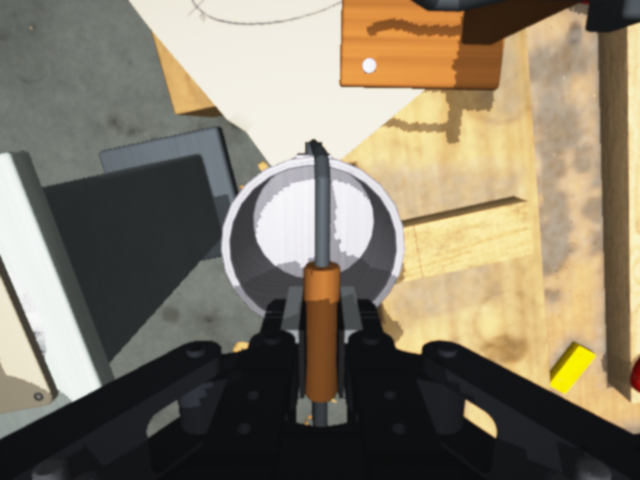

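Call:
servo_tool(increments=[{"dx": -0.1,"dy": 0.4,"dz": 0,"ax": 0,"ay": 0,"az": -0.005,"claw": 1},{"dx": -0.3,"dy": 1.3,"dz": 0,"ax": 0,"ay": 0,"az": -0.01,"claw": 1},{"dx": -0.7,"dy": 2.8,"dz": 0,"ax": 0,"ay": 0,"az": -0.014,"claw": 1},{"dx": -1.1,"dy": 4.6,"dz": 0,"ax": 0,"ay": 0,"az": -0.014,"claw": 1},{"dx": -1.5,"dy": 6.4,"dz": 0,"ax": 0,"ay": 0,"az": -0.014,"claw": 1},{"dx": -1.9,"dy": 7.9,"dz": 0,"ax": 0,"ay": 0,"az": -0.014,"claw": 1},{"dx": -2.2,"dy": 8.8,"dz": 0,"ax": 0,"ay": 0,"az": -0.014,"claw": 1},{"dx": -2.2,"dy": 9,"dz": 0,"ax": 0,"ay": 0,"az": -0.014,"claw": 1}])

```text
clock: 11.63
eef_pos: [407.6, 151.3, 232.9]
tool_rot: [-1.571, 0.001, -1.784]
force: [-0.5, 0.2, -4.2]
width: 9.6
```

Run:
```python
from h import *
np.set_printoptions(suppress=True,precision=3)
s=read_state();print(s['clock'],s['eef_pos'],s['tool_rot'],s['width'],s['force'],s['torque'])
d=cam('wrist','w14')
```

```text
11.6333 [407.553 151.339 232.851] [-1.571  0.001 -1.784] 9.617312542171392 [-0.494  0.159 -4.17 ] [ 0.19   0.126 -0.049]
```

View pics/w14.png

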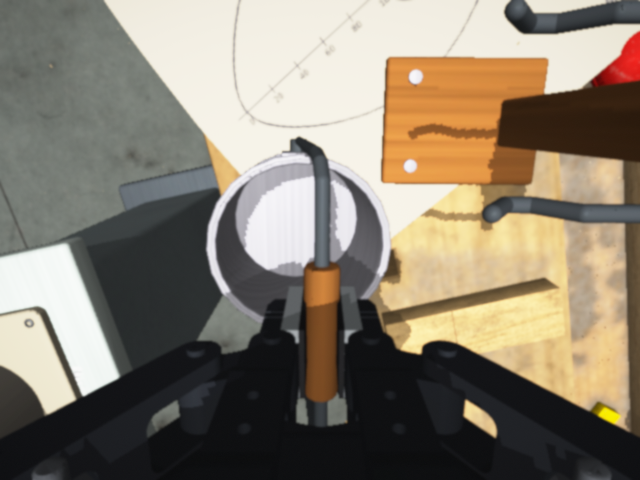

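Run:
```python
from est import *
np.set_printoptions(suppress=True,precision=3)
x=load('w14');t=load('top0')
uv=[(387,58),(383,183),(548,58),(532,184)];L=[(-115,55,14),(-115,-55,14),(25,55,14),(25,-55,14)]
uvp=[(508,12),(485,213)];Lp=[(-104,38,229),(-104,-38,229)]
c2=np.array([(145,408),(345,455),(408,200),(78,330),(243,370)])/6+[180,200]-.4
Lt=[(-115,55,14),(-115,-55,14),(25,-55,14),(-104,38,229),(-104,-38,229)]
for o in([(x,uv,L)],[(x,uvp,Lp)],[(x,uv+uvp,L+Lp)],[(x,uv+uvp,L+Lp),(t,c2,Lt)]):
    p,r=fith(o,(592,181,-.218)); print(p,r.round(1).tolist(),hpts(p,[(-80,0,215)]))
print('seatproj',proj(x,hpts(p,[(-80,38,215),(-80,-38,215)])))
```

```text
[589.025 181.109  -0.213] [[-0.8, -0.9], [-1.7, 2.4], [1.8, -0.9], [0.7, 1.4]] [[510.83  198.006 215.   ]]
[590.803 180.728  -0.221] [[0.0, -0.8], [-0.0, 1.3]] [[512.75  198.275 215.   ]]
[590.599 180.969  -0.219] [[1.4, -2.0], [-0.3, 1.4], [4.0, -1.0], [2.1, 1.3], [-0.9, -0.6], [-0.4, 1.4]] [[512.507 198.336 215.   ]]
[590.658 181.023  -0.219] [[1.5, -2.1], [-0.2, 1.3], [4.1, -1.1], [2.1, 1.3], [-0.8, -0.8], [-0.3, 1.2], [-0.4, 0.1], [0.4, 0.2], [0.9, -0.3], [0.2, 1.5], [0.3, 1.2]] [[512.565 198.39  215.   ]]
seatproj [[552.184  20.856]
 [526.52  208.113]]
```

Call:
servo_tool(increments=[{"dx": 0,"dy": 0.3,"dz": 0,"ax": 0,"ay": 0,"az": -0.006,"claw": 1},{"dx": 0,"dy": 1.0,"dz": 0,"ax": 0,"ay": 0,"az": -0.006,"claw": 1},{"dx": 0,"dy": 2.1,"dz": 0,"ax": 0,"ay": 0,"az": -0.006,"claw": 1},{"dx": 0,"dy": 3.5,"dz": 0,"ax": 0,"ay": 0,"az": -0.006,"claw": 1},{"dx": 0,"dy": 5.0,"dz": 0,"ax": 0,"ay": 0,"az": -0.006,"claw": 1},{"dx": 0,"dy": 6.3,"dz": 0,"ax": 0,"ay": 0,"az": -0.006,"claw": 1},{"dx": 0,"dy": 7.1,"dz": 0,"ax": 0,"ay": 0,"az": -0.006,"claw": 1},{"dx": 0,"dy": 7.3,"dz": 0,"ax": 0,"ay": 0,"az": -0.006,"claw": 1}])

```text
clock: 12.35
eef_pos: [408.3, 224.2, 232.9]
tool_rot: [-1.571, 0.001, -1.791]
force: [-0.2, 0.1, -6.0]
width: 9.7
```

Call:
servo_tool(increments=[{"dx": 0,"dy": 0,"dz": 0,"ax": 0,"ay": 0,"az": 0,"claw": 1},{"dx": 0,"dy": 0,"dz": 0,"ax": 0,"ay": 0,"az": 0,"claw": 1},{"dx": 0,"dy": 0,"dz": 0,"ax": 0,"ay": 0,"az": 0,"claw": 1},{"dx": 0,"dy": 0,"dz": 0,"ax": 0,"ay": 0,"az": 0,"claw": 1}])

```text
clock: 12.68
eef_pos: [408.2, 221.7, 232.8]
tool_rot: [-1.571, -0.001, -1.793]
force: [-0.1, 0.3, -5.5]
width: 9.9
```

Run:
```python
from h import *
np.set_printoptions(suppress=True,precision=3)
s=read_state();print(s['clock'],s['eef_pos'],s['tool_rot'],s['width'],s['force'],s['torque'])
d=cam('wrist','w15');s=cam('scene','s15')
cv2.imwrite('pics/s15c.png',cv2.resize(s['color'][180:310,190:340,::-1],None,fx=4.5,fy=4.5,interpolation=cv2.INTER_CUBIC))
```

```text
12.6833 [408.178 221.709 232.78 ] [-1.571 -0.001 -1.793] 9.901939411058681 [-0.128  0.277 -5.517] [ 0.035 -0.006 -0.014]
```

View pics/w15.png

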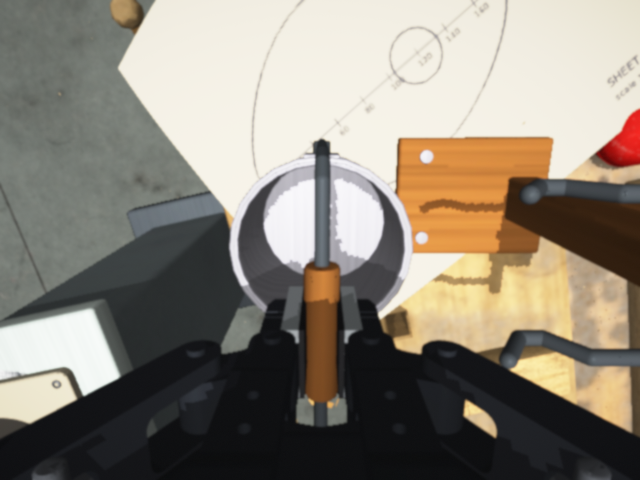

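View pics/s15c.png

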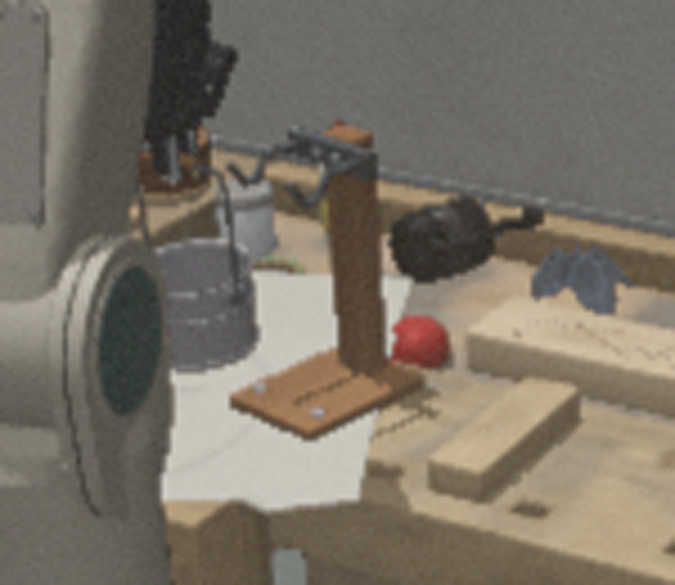

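Run:
```python
from est import *
np.set_printoptions(suppress=True,precision=3)
x=load('w15');y=load('w14')
uv=[(398,138),(399,252),(552,138),(541,252)];L=[(-115,55,14),(-115,-55,14),(25,55,14),(25,-55,14)]
Lp=[(-104,38,229),(-104,-38,229)]
for o in([(x,uv,L)],[(x,[(522,195),(502,364)],Lp)],[(x,[(522,195),(502,364)],Lp),(y,[(508,12),(485,213)],Lp)]):
    p,r=fith(o,(592,181,-.218)); print(p,r.round(1).tolist(),hpts(p,[(-80,0,215)]))
print(proj(x,hpts(p,[(-80,38,215),(-80,-38,215)])))
# roller relative to TCP in this image
for z in(268,270,272,274,276):
  A=atz(x,321.5,264,z);B=atz(x,320.5,401,z);print(z,np.linalg.norm(A-B),(A+B)/2-read_state()['eef_pos'])
```

```text
[590.144 182.735  -0.2  ] [[0.4, 0.2], [-3.6, 3.0], [2.8, -3.3], [-0.5, 0.0]] [[511.743 198.652 215.   ]]
[590.848 180.974  -0.216] [[0.0, 1.2], [-0.0, -3.2]] [[512.706 198.114 215.   ]]
[590.83  180.891  -0.219] [[0.3, 0.7], [-0.2, -3.6], [-0.3, -0.5], [0.2, 1.5]] [[512.737 198.253 215.   ]]
[[561.908 190.288]
 [538.863 344.66 ]]
268 52.33955452183578 [-0.521 -4.686 35.128]
270 51.533103764855035 [-0.279 -3.63  37.128]
272 50.72665300787426 [-0.038 -2.573 39.128]
274 49.92020225089348 [ 0.203 -1.516 41.128]
276 49.11375149391271 [ 0.444 -0.46  43.128]
```

Call:
servo_tool(increments=[{"dx": 0.3,"dy": -0.06,"dz": 0,"ax": 0,"ay": 0,"az": 0,"claw": 1},{"dx": 0.9,"dy": -0.2,"dz": 0,"ax": 0,"ay": 0,"az": 0,"claw": 1},{"dx": 1.7,"dy": -0.37,"dz": 0,"ax": 0,"ay": 0,"az": 0,"claw": 1},{"dx": 2.6,"dy": -0.56,"dz": 0,"ax": 0,"ay": 0,"az": 0,"claw": 1},{"dx": 3.5,"dy": -0.76,"dz": 0,"ax": 0,"ay": 0,"az": 0,"claw": 1},{"dx": 4.4,"dy": -0.95,"dz": 0,"ax": 0,"ay": 0,"az": 0,"claw": 1},{"dx": 5.3,"dy": -1.15,"dz": 0,"ax": 0,"ay": 0,"az": 0,"claw": 1},{"dx": 6.2,"dy": -1.34,"dz": 0,"ax": 0,"ay": 0,"az": 0,"claw": 1}])

```text
clock: 13.45
eef_pos: [471.3, 208.9, 232.7]
tool_rot: [-1.571, 0.0, -1.792]
force: [0.6, 0.1, -5.9]
width: 10.1
```

Call:
servo_tool(increments=[{"dx": 0.9,"dy": -0.2,"dz": 0,"ax": 0,"ay": 0,"az": 0,"claw": 1},{"dx": 1.8,"dy": -0.39,"dz": 0,"ax": 0,"ay": 0,"az": 0,"claw": 1},{"dx": 2.6,"dy": -0.56,"dz": 0,"ax": 0,"ay": 0,"az": 0,"claw": 1},{"dx": 3.3,"dy": -0.71,"dz": 0,"ax": 0,"ay": 0,"az": 0,"claw": 1},{"dx": 3.8,"dy": -0.82,"dz": 0,"ax": 0,"ay": 0,"az": 0,"claw": 1},{"dx": 4.15,"dy": -0.89,"dz": 0,"ax": 0,"ay": 0,"az": 0,"claw": 1},{"dx": 4.25,"dy": -0.91,"dz": 0,"ax": 0,"ay": 0,"az": 0,"claw": 1},{"dx": 4.25,"dy": -0.91,"dz": 0,"ax": 0,"ay": 0,"az": 0,"claw": 1}])

```text
clock: 14.12
eef_pos: [512.5, 200.2, 232.8]
tool_rot: [-1.571, 0.0, -1.792]
force: [-0.1, 0.5, -4.8]
width: 9.8
```

Call:
servo_tool(increments=[{"dx": 0,"dy": 0,"dz": 0,"ax": 0,"ay": 0,"az": 0,"claw": 1},{"dx": 0,"dy": 0,"dz": 0,"ax": 0,"ay": 0,"az": 0,"claw": 1},{"dx": 0,"dy": 0,"dz": 0,"ax": 0,"ay": 0,"az": 0,"claw": 1},{"dx": 0,"dy": 0,"dz": 0,"ax": 0,"ay": 0,"az": 0,"claw": 1}])

```text
clock: 14.45
eef_pos: [512.2, 200.3, 232.9]
tool_rot: [-1.571, -0.0, -1.791]
force: [0.4, -2.2, -5.6]
width: 9.5
```

Run:
```python
from h import *
np.set_printoptions(suppress=True,precision=3)
s=read_state();print(s['clock'],s['eef_pos'],s['tool_rot'],s['width'],s['force'],s['torque'])
d=cam('wrist','w16');s=cam('scene','s16')
cv2.imwrite('pics/s16c.png',cv2.resize(s['color'][170:290,200:340,::-1],None,fx=5,fy=5,interpolation=cv2.INTER_CUBIC))
```

```text
14.45 [512.201 200.277 232.899] [-1.571 -0.    -1.791] 9.532732675457803 [ 0.379 -2.173 -5.582] [0.008 0.078 0.035]
```

View pics/w16.png

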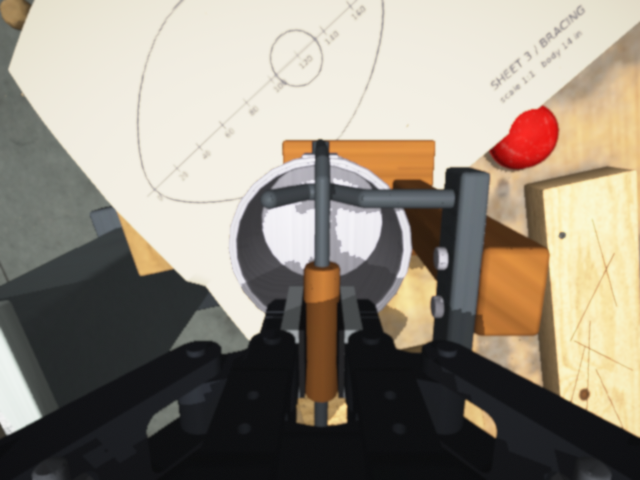

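View pics/s16c.png

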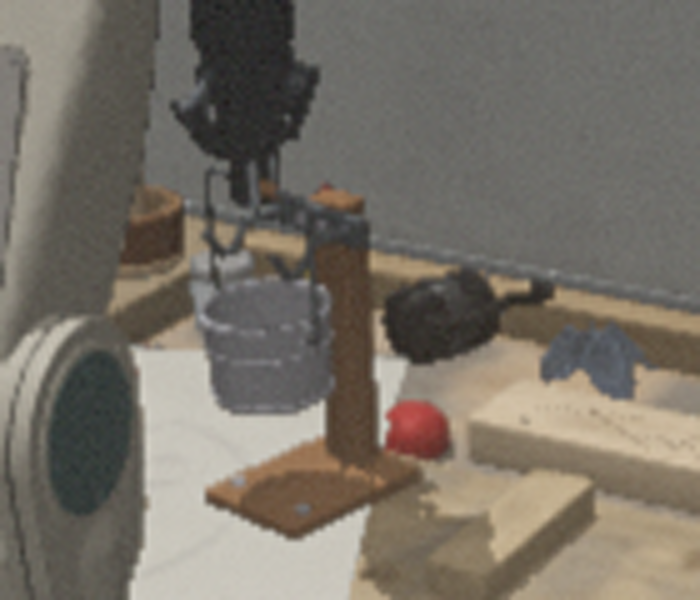

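Call:
servo_tool(increments=[{"dx": 0,"dy": 0,"dz": -0.4,"ax": 0,"ay": 0,"az": 0,"claw": 1},{"dx": 0,"dy": 0,"dz": -1.1,"ax": 0,"ay": 0,"az": 0,"claw": 1},{"dx": 0,"dy": 0,"dz": -1.9,"ax": 0,"ay": 0,"az": 0,"claw": 1},{"dx": 0,"dy": 0,"dz": -2.7,"ax": 0,"ay": 0,"az": 0,"claw": 1},{"dx": 0,"dy": 0,"dz": -3.5,"ax": 0,"ay": 0,"az": 0,"claw": 1},{"dx": 0,"dy": 0,"dz": -4.1,"ax": 0,"ay": 0,"az": 0,"claw": 1},{"dx": 0,"dy": 0,"dz": -4.5,"ax": 0,"ay": 0,"az": 0,"claw": 1},{"dx": 0,"dy": 0,"dz": -4.5,"ax": 0,"ay": 0,"az": 0,"claw": 1}])

```text
clock: 15.22
eef_pos: [511.9, 199.8, 186.6]
tool_rot: [-1.572, -0.001, -1.792]
force: [-0.8, -0.0, -5.5]
width: 9.9
```

Run:
```python
from h import *
np.set_printoptions(suppress=True,precision=3)
s=read_state();print(s['clock'],s['eef_pos'],s['tool_rot'],s['width'],s['force'],s['torque'])
d=cam('wrist','w17');s=cam('scene','s17')
cv2.imwrite('pics/s17c.png',cv2.resize(s['color'][190:270,220:310,::-1],None,fx=7,fy=7,interpolation=cv2.INTER_CUBIC))
```

```text
15.2167 [511.874 199.833 186.583] [-1.572 -0.001 -1.792] 9.897533376522913 [-0.841 -0.044 -5.488] [ 0.01  -0.027  0.019]
```

View pics/w17.png

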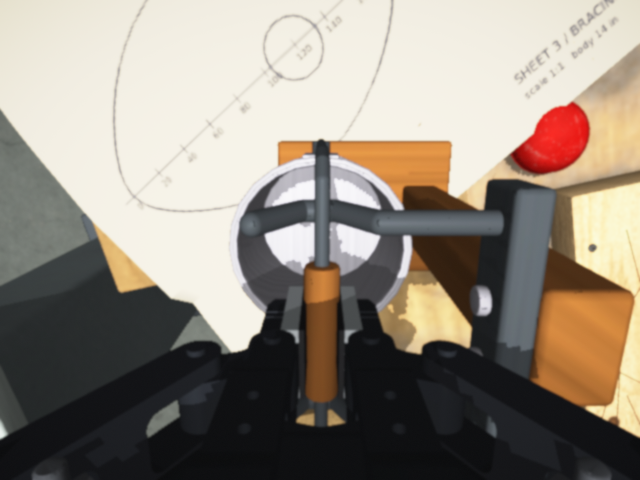

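View pics/s17c.png

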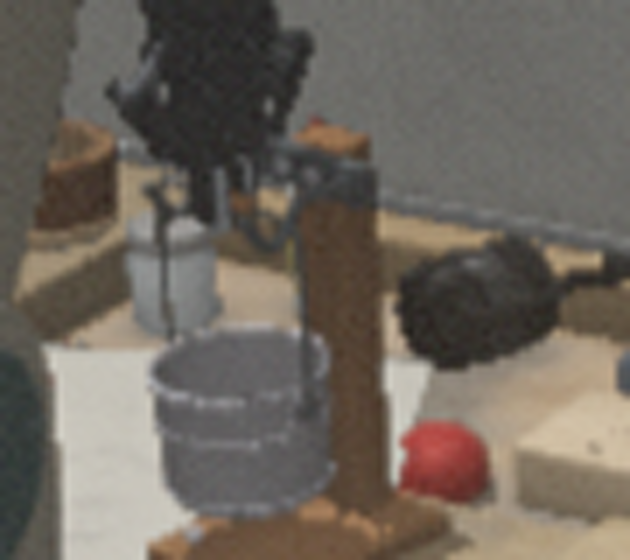

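Call:
servo_tool(increments=[{"dx": 0,"dy": 0,"dz": -0.2,"ax": 0,"ay": 0,"az": 0,"claw": 1},{"dx": 0,"dy": 0,"dz": -0.4,"ax": 0,"ay": 0,"az": 0,"claw": 1},{"dx": 0,"dy": 0,"dz": -0.6,"ax": 0,"ay": 0,"az": 0,"claw": 1},{"dx": 0,"dy": 0,"dz": -0.8,"ax": 0,"ay": 0,"az": 0,"claw": 1},{"dx": 0,"dy": 0,"dz": -0.9,"ax": 0,"ay": 0,"az": 0,"claw": 1},{"dx": 0,"dy": 0,"dz": -0.9,"ax": 0,"ay": 0,"az": 0,"claw": 1}])

```text
clock: 15.82
eef_pos: [512.3, 200.1, 178.5]
tool_rot: [-1.571, -0.0, -1.792]
force: [0.6, -0.4, -5.5]
width: 9.9
```

Run:
```python
from h import *
np.set_printoptions(suppress=True,precision=3)
s=read_state();print(s['clock'],s['eef_pos'],s['tool_rot'],s['width'],s['force'],s['torque'])
```

```text
15.8167 [512.292 200.064 178.529] [-1.571 -0.    -1.792] 9.894483498903188 [ 0.614 -0.434 -5.479] [-0.014  0.024  0.045]
```

Still carrying the full weight, so I'll keep lowering.

Call:
servo_tool(increments=[{"dx": 0,"dy": 0,"dz": -0.1,"ax": 0,"ay": 0,"az": 0,"claw": 1},{"dx": 0,"dy": 0,"dz": -0.2,"ax": 0,"ay": 0,"az": 0,"claw": 1},{"dx": 0,"dy": 0,"dz": -0.3,"ax": 0,"ay": 0,"az": 0,"claw": 1},{"dx": 0,"dy": 0,"dz": -0.3,"ax": 0,"ay": 0,"az": 0,"claw": 1}])

```text
clock: 16.15
eef_pos: [512.7, 200.3, 176.8]
tool_rot: [-1.57, 0.0, -1.792]
force: [-2.2, -0.9, 3.3]
width: 9.9
```

Run:
```python
from h import *
np.set_printoptions(suppress=True,precision=3)
s=read_state();print(s['clock'],s['eef_pos'],s['tool_rot'],s['width'],s['force'],s['torque'])
d=cam('wrist','w18');s=cam('scene','s18')
cv2.imwrite('pics/s18c.png',cv2.resize(s['color'][190:270,220:310,::-1],None,fx=7,fy=7,interpolation=cv2.INTER_CUBIC))
```

```text
16.15 [512.742 200.26  176.785] [-1.57   0.    -1.792] 9.932538364720367 [-2.205 -0.921  3.271] [-0.258  0.479 -0.005]
```

View pics/w18.png

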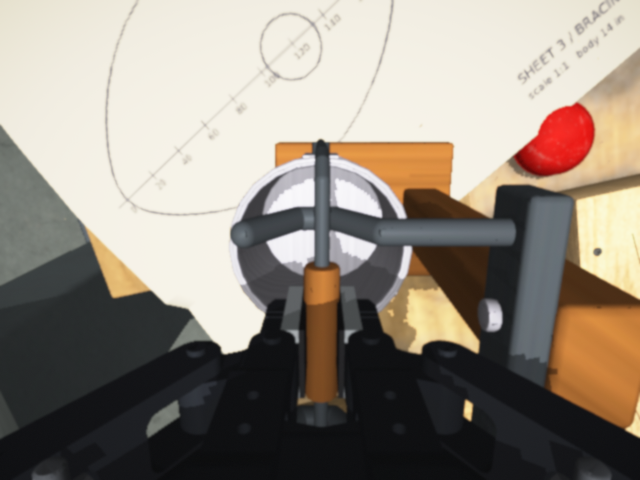

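View pics/s18c.png

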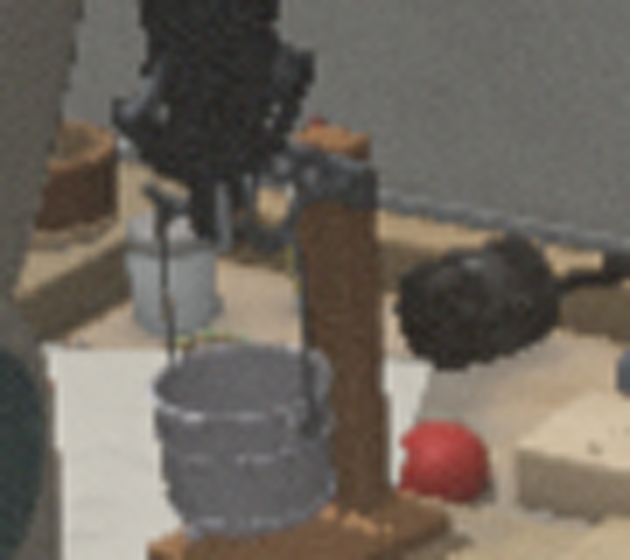

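Call:
servo_tool(increments=[{"dx": 0,"dy": 0,"dz": 0,"ax": 0,"ay": 0,"az": 0,"claw": 0.7},{"dx": 0,"dy": 0,"dz": 0,"ax": 0,"ay": 0,"az": 0,"claw": 0.5},{"dx": 0,"dy": 0,"dz": 0,"ax": 0,"ay": 0,"az": 0,"claw": 0.3},{"dx": 0,"dy": 0,"dz": 0,"ax": 0,"ay": 0,"az": 0,"claw": 0.1},{"dx": 0,"dy": 0,"dz": 0,"ax": 0,"ay": 0,"az": 0,"claw": 0.1},{"dx": 0,"dy": 0,"dz": 0,"ax": 0,"ay": 0,"az": 0,"claw": 0.1}])

```text
clock: 16.75
eef_pos: [512.6, 200.2, 175.7]
tool_rot: [-1.571, 0.0, -1.792]
force: [-0.2, 0.8, -0.8]
width: 39.0
```

Run:
```python
from h import *
np.set_printoptions(suppress=True,precision=3)
s=read_state();print(s['clock'],s['eef_pos'],s['tool_rot'],s['width'],s['force'],s['torque'])
d=cam('wrist','w19')
```

```text
16.75 [512.585 200.19  175.724] [-1.571  0.    -1.792] 38.98647128658539 [-0.178  0.819 -0.85 ] [ 0.026  0.036 -0.05 ]
```

View pics/w19.png

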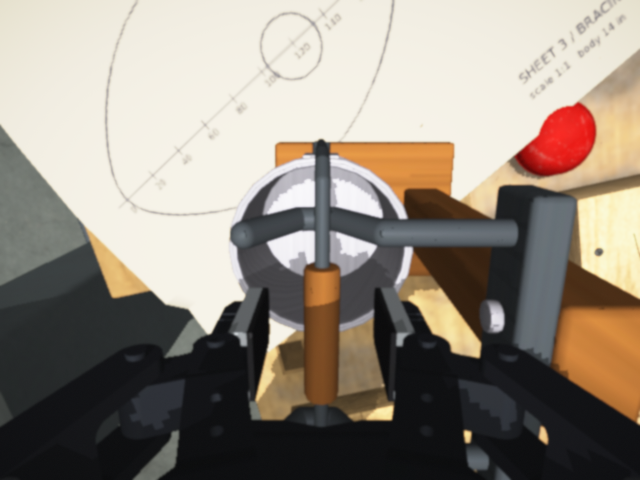

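Released, and the bar stayed in place. I'll lift straight up, clear of it.

Call:
servo_tool(increments=[{"dx": 0,"dy": 0,"dz": 0.5,"ax": 0,"ay": 0,"az": 0,"claw": 0.1},{"dx": 0,"dy": 0,"dz": 1.5,"ax": 0,"ay": 0,"az": 0,"claw": 0.1},{"dx": 0,"dy": 0,"dz": 3,"ax": 0,"ay": 0,"az": 0,"claw": 0.1},{"dx": 0,"dy": 0,"dz": 5,"ax": 0,"ay": 0,"az": 0,"claw": 0.1},{"dx": 0,"dy": 0,"dz": 7.5,"ax": 0,"ay": 0,"az": 0,"claw": 0.1},{"dx": 0,"dy": 0,"dz": 10,"ax": 0,"ay": 0,"az": 0,"claw": 0.1},{"dx": 0,"dy": 0,"dz": 12,"ax": 0,"ay": 0,"az": 0,"claw": 0.1},{"dx": 0,"dy": 0,"dz": 12,"ax": 0,"ay": 0,"az": 0,"claw": 0.1}])

```text
clock: 17.47
eef_pos: [514.9, 201.7, 301.2]
tool_rot: [-1.563, 0.006, -1.792]
force: [0.2, -0.0, 0.4]
width: 38.7
```

Call:
servo_tool(increments=[{"dx": 0,"dy": -2,"dz": 2,"ax": 0,"ay": 0,"az": 0,"claw": 0.1},{"dx": 0,"dy": -5,"dz": 3,"ax": 0,"ay": 0,"az": 0,"claw": 0.1},{"dx": 0,"dy": -8,"dz": 3,"ax": 0,"ay": 0,"az": 0,"claw": 0.1},{"dx": 0,"dy": -10,"dz": 3,"ax": 0,"ay": 0,"az": 0,"claw": 0.1},{"dx": 0,"dy": -10,"dz": 3,"ax": 0,"ay": 0,"az": 0,"claw": 0.1},{"dx": 0,"dy": -10,"dz": 3,"ax": 0,"ay": 0,"az": 0,"claw": 0.1},{"dx": 0,"dy": -10,"dz": 3,"ax": 0,"ay": 0,"az": 0,"claw": 0.1},{"dx": 0,"dy": -10,"dz": 3,"ax": 0,"ay": 0,"az": 0,"claw": 0.1}])

```text
clock: 18.13
eef_pos: [512.3, 101.6, 325.9]
tool_rot: [-1.571, 0.001, -1.79]
force: [-0.3, 0.3, 0.5]
width: 38.6
```

Run:
```python
from est import *
np.set_printoptions(suppress=True,precision=3)
s=read_state();print(s['clock'],s['eef_pos'],s['width'],s['force'])
d=cam('wrist','w20');s=cam('scene','s20');t=cam('top','t20')
cv2.imwrite('pics/s20c.png',cv2.resize(s['color'][190:290,220:350,::-1],None,fx=6,fy=6,interpolation=cv2.INTER_CUBIC))
a=t['color'][130:300,100:500].astype(int);b=load('top0')['color'][130:300,100:500]
cv2.imwrite('pics/t20c.png',cv2.resize(t['color'][160:300,130:510,::-1],None,fx=2,fy=2))
p=[590.8,180.9,-.219]
print('exp roller ends/grip',proj(d,hpts(p,[(-80,24,215),(-80,-24,215),(-80,0,215),(-80,38,215)])))
```

```text
18.1333 [512.27  101.642 325.878] 38.60871232885745 [-0.255  0.295  0.547]
exp roller ends/grip [[286.469  35.929]
 [288.098 118.074]
 [287.303  77.995]
 [285.963  10.412]]
```

View pics/w20.png

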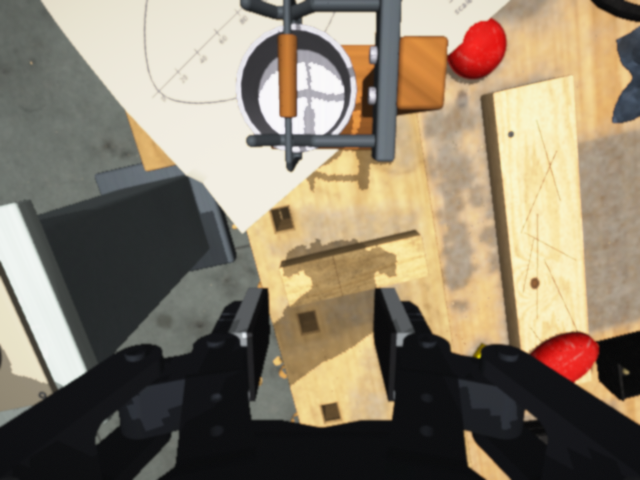

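View pics/s20c.png

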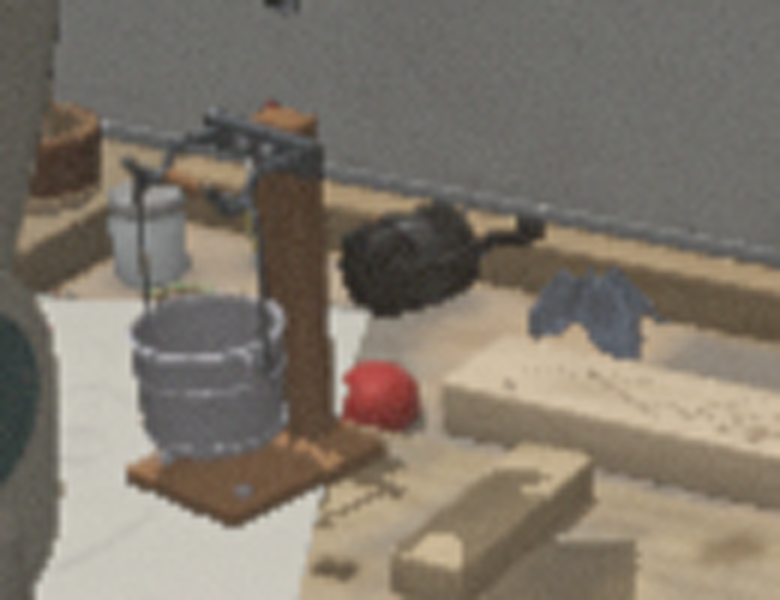

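View pics/t20c.png

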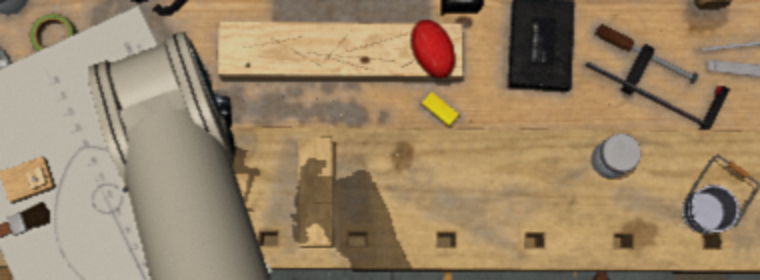

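The roller ends at (288,35) and (288,117) match the projected seat line of (286,36) to (288,118). The wire lies in both dips at (287,10) and (289,140). I'll let it settle, check it's at rest, then hand in.

Call:
servo_tool(increments=[{"dx": 0,"dy": 0,"dz": 0,"ax": 0,"ay": 0,"az": 0,"claw": 0.1},{"dx": 0,"dy": 0,"dz": 0,"ax": 0,"ay": 0,"az": 0,"claw": 0.1},{"dx": 0,"dy": 0,"dz": 0,"ax": 0,"ay": 0,"az": 0,"claw": 0.1},{"dx": 0,"dy": 0,"dz": 0,"ax": 0,"ay": 0,"az": 0,"claw": 0.1},{"dx": 0,"dy": 0,"dz": 0,"ax": 0,"ay": 0,"az": 0,"claw": 0.1},{"dx": 0,"dy": 0,"dz": 0,"ax": 0,"ay": 0,"az": 0,"claw": 0.1},{"dx": 0,"dy": 0,"dz": 0,"ax": 0,"ay": 0,"az": 0,"claw": 0.1},{"dx": 0,"dy": 0,"dz": 0,"ax": 0,"ay": 0,"az": 0,"claw": 0.1}])

```text
clock: 18.95
eef_pos: [512.5, 100.1, 325.8]
tool_rot: [-1.571, 0.0, -1.792]
force: [0.0, -0.2, 0.6]
width: 38.1
```

Run:
```python
from h import *
A=[cam('scene',f's2{i}')['color'][235:285,235:275].astype(int) for i in range(1,7)]
B=[A[0]]+A[1:]
print([np.abs(A[i+1]-A[i]).mean().round(2) for i in range(5)],np.abs(A[0]-A[5]).mean(), 'vs earlier',np.abs(A[0]-load('s20')['color'][235:285,235:275]).mean())
f1=[cv2.phaseCorrelate(A[0].mean(2),a.mean(2))[0] for a in A[1:]];print(np.round(f1,2).tolist())
print(read_state()['clock'],read_state()['eef_pos'],read_state()['force'])
```

```text
[np.float64(2.01), np.float64(1.98), np.float64(2.0), np.float64(2.0), np.float64(2.04)] 2.011 vs earlier 1.9595
[[-0.03, -0.0], [0.01, -0.01], [0.02, -0.02], [-0.01, 0.04], [0.0, -0.01]]
19.25 [512.47202108 100.17085135 325.79202356] [-0.25642423 -0.04695443  0.8017081 ]
```

Only noise between frames, so the pail is at rest. Handing in.

```bash
python3 -c "
from cell import finish_job; print(finish_job())"
```

```text
the job is handed in; nothing more can be done
None
```

The pail hangs by its upright bail in both V seats of the hanger, released, and the job is handed in at about 19 s of the 69 s allowed. `finish_job` gives no verdict, so this rests on my own checks.

**What I did:** I gripped the bail's roller, swung it along its arc to upright while the pail stood on the bench, and held it there. Then I lifted the pail, brought it in past the prong ends, lowered it into the seats, opened the fingers and moved the arm clear.

**Last checks:**
- **Seating:** in the wrist picture the roller ends were within about 2 px of where the seat line should appear, and the wire lay in both dips. On lowering, the tool stopped carrying the pail's roughly 5 N weight at the expected seat height.
- **At rest:** six scene pictures over about 0.3 s showed no movement of the pail beyond noise (under 0.05 px).
- **Bystanders:** the maple block and jar look unmoved in the last top picture. The pine block was not checked by measurement, but nothing went near it.

**What failed or disagreed:**
- **First grasp missed:** the fingers closed above the roller. The real fingertips seemed to be about 20 mm higher than the reported tool point, so I went 22 mm lower and the second grasp held.
- **Push on the pail:** early in the swing I pushed the bail toward its pivots with about 5 N. The pail did not visibly tip, and I moved the path slightly outward.

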